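Turn the mounted prints face up and park them at the dust screen

ROBOT

A 6-joint arm with a two-finger parallel gripper is mounted at the origin on the work surface. World frame = base frame: x ahead of the robot, y to its left, z up, the work surface at z = 0. Lengths are in m, angles in rad, forces in N, time in s.
With the tool pointing down it reaches from about 0.375 to 0.9 m from the base axis. Payload 3.1 kg.
Tool frame: the origin (TCP) lies on the mounting face of the last link; the fingertips stand manip.tcp_to_tips ahead of it and the grasp point (between the pads) lies 155 mm ahead of it (manip.tcp_to_tips is the distance from the TCP to the fingertips, in m); z points along the fingers, x is the direction in which the jaws open and shut, and the axes are right-handed (so a half turn about z gives the same grasp; the last joint's range is limited). The gripper opens to 85 mm and grips with 20 to 120 N. Pads are 22 mm wide; open, the fingers measure 114 mm over their backs; the gripper's body (76 mm by 85 mm) begins 54 mm behind the grasp point. The pads swing forward as they close: fully open they stand 13 mm farther back than shut.
Start: joints at [-1.438, 0.527, 1.433, -0, 1.181, -0.178], TCP at [0.192, -0.595, 0.405] pointing down, gripper open.
Joint ranges: [-3.08, 3.08], [-0.75, 2.2], [0.22, 2.44], [-1.43, 4.57], [0, 2.65], [-2.85, 2.85]. Speed limits (rad/s): [2.79, 2.79, 3.14, 3.14, 3.14, 3.14].

INTERFACE

Orientations are given as a rotation vector (axis times angle).
In Python, from cell import manip gives the robot as it stands.
- The arm moves only by the tool step_arm, never from a script. Its arguments are lists of equal length, an entry for each row: "translation": the shift along the tool's x, y, z in mm, a list of three; "yaw": the turn about the tool's z in degrees. In form: {"translation": [[tx, ty, tz], ...], "yaw": [yaw, ...]}. A call has 1 to 8 rows; each row is the pose to reach, as a shift and turn from the pose commanded when the call began, along the tool's axes at that moment; what a row does not reach only later rows make up. A row lasts 1/8 s, in which the tool goes at most 62.5 mm and 10.7 degrees, less where a joint would pass 70% of its speed; a pose out of reach is approached as far as the arm can. A call with a gripper value outside its range is refused whole. "gripper" is the finger opening in mm, from 0 to 85.4, set as the call begins (left out, the last holds). The fingers move at their own pace and stop on an object; "force" is the grip in N (left out, the last holds). Time passes only in rows, so rows that repeat a pose let the fingers close. It gives the time, the measured TCP pose, the force and the opening at its end, in the units of the state.
- manip.sense(): the state, without advancing time (a new reading comes with each control period).
- manip.grab_frame(name): name is "side" or "top"; returns a dict with "image" (420x560x3 uint8, blue, green, red), "camera_matrix" (3x3 intrinsics, pixels), "T" (4x4, takes a point from camera to world coordinates). Camera axes: x right, y up, looking along -z (the intrinsics and any distortion apply to the point x, -y, -z); pixel columns grow to the right and rows downward; lengths in m; the calibration is good to about 2 mm. A picture is of the moment at which its call begins. There is no depth.
- manip.hand_in(): hands the job in, once; it reports no verdict.
Trained networks look in a picture, given as the dict that the camera call returned (one of the last four; its "shot" number tells which), for a name from the list of things; names that differ only in an ending like _2 or _b are one class to them, and where a whole thing is asked for, a point or a joint stands for the part that bears it (a point fixed in the world has none). Each returns a list of dicts, best first, with "confidence" (0 to 1); they miss things now and then, are a little off and sometimes report something else, mostly with a low value. They report only what shows in the picture. A call takes as long as a camera call. They do not tell look-alikes from the thing itself.
- manip.look_for(picture, query): "location" ([x, y, z] in m, in the coordinates of the camera as it stood for that picture, good to about 4 mm: the middle of the surface that is visible of it).
- manip.outline_of(picture, query): "mask" (420x560 bool, what is visible of it).
- manip.tip_of(picture, query): "location" ([x, y, z] in m, in the coordinates of the camera as it stood for that picture, good to about 4 mm: a listed point, or the origin of a listed thing).
The state is a dict: "time_s": time; "joint_positions": joint angles; "joint_vel": joint speeds; "effort": joint torques, N m; "position": TCP position; "ee_rot": TCP orientation; "ft_force": force on the tool from outside, world axes, zero at the start; "wrist_torque": the same for the moment, N m; "width": finger opening in m.
Only numpy, scipy, OpenCV 4.12 (cv2) and the standard library are available. Lean on these libraries where they do the work, as an engineer would, in place of code of your own. Each camera call takes 0.05 s, during which the arm holds its last target.

TASK

The mounted prints lie picture side down on the raised light panel: pull up the red plunger knob, bring the empty carriage out from its parking stop at the dust screen at the back and let the plunger drop home at the loading stop. Then slide each print over the panel's left edge, which faces the carriage, so that you can get under it, turn it over and stack it picture side up in the carriage's tray, flat and between the fences. When all are in, stand the brass weight on top of the stack, pull the plunger again, slide the carriage back to its parking stop at the screen and let the plunger drop home there; leave the bystanding things where they are.

Things in the scene. Friction and masses are not known exactly. Their poses are not given: they have to be found in the camera images.
- stand: Raised light panel, a fixed solid block 180 mm (x) by 400 mm (y) by 100 mm high with a flat white top. Origin: centre of its underside on the table; x points away from the robot, y to the left along the panel towards the carriage, z up. The prints lie in a row along y, gaps of 20 mm or more (about 30 mm at mid-edge) between them.
- stand_edge (a point): Middle of the panel's top left edge (200 mm along +y from its centre, 100 mm above the table), over which the prints are slid; same axes as the panel. Between this edge and the tray is an aisle about 200 mm wide with nothing tall in it but the weight at its back end.
- mount_a: Mounted print (brown picture), absent if None at the start: stiff board 116 mm (x) by 96 mm (y) by 5 mm, 40 to 85 g. Back dark grey with a white slip, picture side ivory. Origin: centre of the picture side; z points out of the back: z up means picture side down (as at the start), z down means picture side up. Starts lying wholly on the light panel, within 0.1 rad of square to it.
- mount_b: Mounted print (blue-grey picture), absent if None at the start: stiff board 116 mm (x) by 96 mm (y) by 5 mm, 40 to 85 g. Back dark grey with a white slip, picture side ivory. Origin: centre of the picture side; z points out of the back: z up means picture side down (as at the start), z down means picture side up. Starts lying wholly on the light panel, within 0.1 rad of square to it.
- mount_c: Mounted print (reddish picture), absent if None at the start: stiff board 116 mm (x) by 96 mm (y) by 5 mm, 40 to 85 g. Back dark grey with a white slip, picture side ivory. Origin: centre of the picture side; z points out of the back: z up means picture side down (as at the start), z down means picture side up. Starts lying wholly on the light panel, within 0.1 rad of square to it.
- rig: Transfer slide, fixed: grey base 320 mm (x) by 200 mm (y), 30 mm high, with a steel index bar along its left side (top 50 mm high). Origin: on the table, under the line on which the tray's centre travels, midway between its two stops; x points away from the robot along the slide towards the screen, y to the left.
- screen (a point): Middle of the top edge of the clear upright dust screen at the back of the slide, on the side facing the robot, 144 mm above the table: 118 mm wide (y), 6 mm thick, fixed on the slide's base. The parked tray stands just in front of it. Axes as the slide's.
- carriage (a joint): Position of the carriage along the slide in m: 0 parked at the screen (first index hole), growing as it comes out along the slide's -x direction; the loading stop (second index hole) is at 0.140. About 1 N of friction; with the plunger pin in a hole the carriage is locked with about 1.5 mm of play each way.
- tray (a point): Centre of the carriage's tray, on the floor's upper side (100 mm above the table); moves with the carriage; axes as the slide's. The pocket is 132 mm wide (x) between side fences, with a back fence at y = +52 mm; fences are 6 mm thick and rise 22 mm above the floor; the side towards the panel (-y) is open. Boards lie with their 116 mm along x.
- tray_notch (a point): Middle of the open edge of the tray floor (48 mm on the -y side of the tray centre). The floor is 8 mm thick. A finger notch 60 mm wide (x) runs through it from this edge 42 mm inwards (+y); under the notch is free air down to 70 mm above the table.
- plunger (a joint): Lift of the spring plunger in m: 0 fully home in a hole, about 0.014 when the pin rides on top of the index bar between holes, 0.022 at most. The spring pushes it down with 4.5 N at 0, rising to about 8 N at the top. It falls by itself into a hole that it is over when let go.
- plunger_knob (a point): Centre of the red plunger knob, 112 mm above the table when home: round, 30 mm across, from 14 mm above to 16 mm below this point. It is on the carriage's 40 mm wide arm (top 70 mm high), 125 mm to the left (+y) of the tray centre. Pulled straight up 18 to 20 mm it frees the carriage, which moves along with the same grip.
- weight: Conservator's weight: brass disc 60 mm across and 25 mm high with a black upright grip 24 mm across on top, 85 mm high in all, 0.28 to 0.46 kg. Origin: centre of its underside; z up. It starts upright on the table at the back of the aisle, to the right of the slide.
- weight_knob (a point): Point on the axis of the weight's black grip, 64 mm above its underside (the grip runs from 25 to 85 mm).
- loupe: Black ring loupe, 56 mm across, 35 mm high, standing behind the light panel. Bystander. Origin: centre of its underside.
- brush: Brush 170 mm long lying on the table to the left of the slide. Bystander. Origin: its middle.
- folder_bone: White bone folder, 150 by 22 by 6 mm, lying on the table in front. Bystander. Origin: centre of its underside.
- jar: Closed jar 64 mm across, 90 mm high, at the back. Bystander. Origin: centre of its underside.
- pot: Blue cup 76 mm across, 100 mm high, at the left. Bystander. Origin: centre of its underside.
- eraser: White eraser block 60 by 30 by 20 mm on the table in front. Bystander. Origin: centre of its underside.
- glove_box: Blue box 100 by 140 by 70 mm on the right. Bystander. Origin: centre of its underside.
There are look-alikes about, which are no part of the job. Leave any purple look-alike of the weight alone.

How it is judged:
By the outcome, as a careful person would: the job done as asked, in the order asked, and still so for the second after the job is handed in, with the robot touching nothing.
Of mount_a, mount_b, mount_c only 2 to 3 are there at a start; the rules pass over those that are not, and their reading is None.
At some moment in a run one of weight may be knocked a few centimetres aside while the robot is not near it.
It also fails if it takes over 210 s, if anything falls off the work surface, if the arm or the gripper's body presses on something with over 40 N, if the wrist force passes 120 N, or if a joint passes its speed limit or range.

## Working session

There is one attempt and no reset: what is moved stays moved. The work goes in short steps, Python scripts to look and compute and a tool call to move; the robot and the scene stay as the last step left them, time stands still between calls to the robot, and variables do not carry over. Pictures are saved under pics/ and viewed, and the job is handed in when it is done.

Besides the shell and the picture viewer there is one more tool, called after ">>>" as name(argument=value, ...) on one line, values as JSON. step_arm: Moves the arm, as the interface text tells. Its arguments: {"type":"object","properties":{"translation":{"type":"array"},"yaw":{"type":"array"},"gripper":{"type":"number"},"force":{"type":"number"}},"required":["translation","yaw"]}

```bash
ls -a; mkdir -p pics
cat > h.py <<'E'
import numpy as np, cv2
from cell import manip
from scipy.spatial.transform import Rotation as R
def grab(name,fn=None):
    f=manip.grab_frame(name)
    if fn: cv2.imwrite('pics/'+fn,f['image'])
    return f
def w(f,p): return (f['T']@np.r_[p,1])[:3]
def proj(f,P):
    P=np.atleast_2d(P); Ti=np.linalg.inv(f['T']); c=(Ti@np.c_[P,np.ones(len(P))].T)[:3]
    u=f['camera_matrix']@np.array([c[0],-c[1],-c[2]]); return (u[:2]/u[2]).T
def ray(f,px,z):
    d=np.linalg.inv(f['camera_matrix'])@np.array([px[0],px[1],1.]); d=np.array([d[0],-d[1],-d[2]])
    o=f['T'][:3,3]; d=f['T'][:3,:3]@d; return o+d*(z-o[2])/d[2]
E
python3 - <<'E'
from h import *
np.set_printoptions(precision=4,suppress=True)
print([a for a in dir(manip) if a[0]!='_'],manip.tcp_to_tips)
s=manip.sense();print(s)
for n in('side','top'):
    f=grab(n,n+'0.png');print(n,f['camera_matrix'],f['T'],[k for k in f])
E
```

```text
.
..
pics
['MotionError', 'grab_frame', 'hand_in', 'look_for', 'outline_of', 'sense', 'tcp_to_tips', 'tip_of'] 0.1734
{'time_s': 0.0, 'joint_positions': array([-1.4375,  0.5285,  1.4339,  0.    ,  1.1814, -0.1785]), 'joint_vel': array([-0.0026, -0.0005,  0.    , -0.0001,  0.0004, -0.0006]), 'effort': array([ -0.0004, -44.2352, -17.8026,  -0.0003,   0.0085,  -0.    ]), 'position': array([ 0.1917, -0.5945,  0.4037]), 'ee_rot': array([-2.5381,  1.8486,  0.0024]), 'ft_force': array([-0.4712, -0.3674, -0.5625]), 'wrist_torque': array([ 0.0248, -0.0369, -0.0038]), 'width': 0.08554488318016015}
side [[385.4426   0.     280.7207]
 [  0.     385.4426 208.0061]
 [  0.       0.       1.    ]] [[ 0.9667  0.1687 -0.1921  0.35  ]
 [-0.2549  0.6956 -0.6717 -0.8097]
 [ 0.0203  0.6983  0.7155  0.9393]
 [ 0.      0.      0.      1.    ]] ['image', 'camera_matrix', 'T', 'shot']
top [[463.2337   0.     279.0852]
 [  0.     463.2337 211.4706]
 [  0.       0.       1.    ]] [[-0.0133  0.9932 -0.1158  0.3985]
 [-0.9999 -0.014  -0.005  -0.0143]
 [-0.0066  0.1157  0.9933  1.5742]
 [ 0.      0.      0.      1.    ]] ['image', 'camera_matrix', 'T', 'shot']
```

View pics/side0.png

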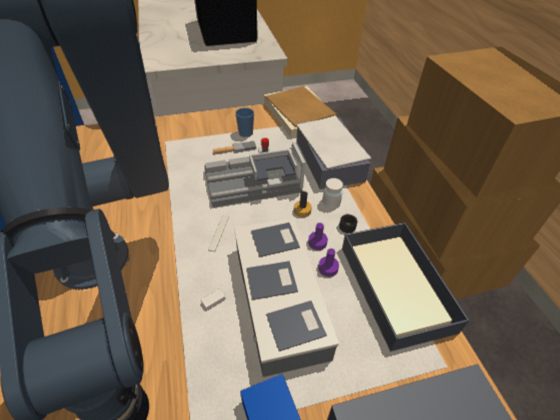

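View pics/top0.png

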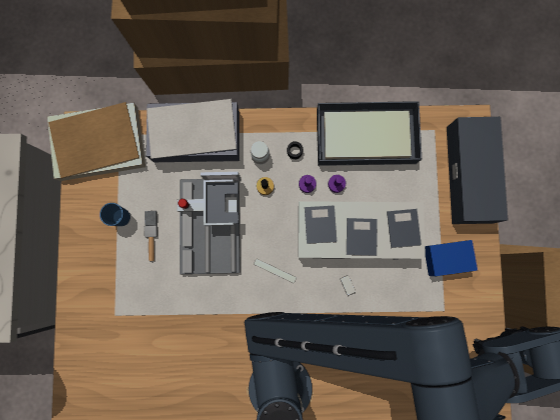

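```bash
cat > loc.py <<'E'
from h import *
import sys
np.set_printoptions(precision=4,suppress=True)
fs=[grab('top'),grab('side')]
for q in sys.argv[1:]:
    for f,n in zip(fs,'ts'):
        try:
            for d in manip.tip_of(f,q)[:3]: print(q,n,'%.2f'%d['confidence'],w(f,d['location']))
        except Exception as e: print(q,e)
E
python3 loc.py stand stand_edge mount_a mount_b mount_c tray tray_notch plunger_knob weight weight_knob screen rig
```

```text
stand t 0.95 [ 0.5093 -0.2644  0.0004]
stand s 0.74 [ 0.5077 -0.2678  0.0013]
stand_edge t 0.67 [ 0.5157 -0.0658  0.0978]
stand_edge t 0.45 [0.6014 0.2998 0.1089]
stand_edge s 0.69 [ 0.511  -0.0661  0.0988]
mount_a t 0.96 [ 0.4851 -0.2674  0.0977]
mount_a t 0.61 [ 0.5093 -0.4     0.0958]
mount_a s 0.93 [ 0.5124 -0.3987  0.1032]
mount_a s 0.85 [ 0.4908 -0.2686  0.0973]
mount_b t 0.96 [ 0.4851 -0.2674  0.0977]
mount_b t 0.61 [ 0.5093 -0.4     0.0958]
mount_b s 0.93 [ 0.5124 -0.3987  0.1032]
mount_b s 0.85 [ 0.4908 -0.2686  0.0973]
mount_c t 0.96 [ 0.4851 -0.2674  0.0977]
mount_c t 0.61 [ 0.5093 -0.4     0.0958]
mount_c s 0.93 [ 0.5124 -0.3987  0.1032]
mount_c s 0.85 [ 0.4908 -0.2686  0.0973]
tray t 0.85 [0.5997 0.1742 0.0988]
tray s 0.81 [0.6064 0.1795 0.1007]
tray_notch t 0.67 [0.6044 0.1274 0.098 ]
tray_notch t 0.50 [0.5308 0.1745 0.0001]
tray_notch t 0.18 [0.6003 0.1763 0.0981]
tray_notch s 0.92 [0.6004 0.1265 0.102 ]
plunger_knob t 0.39 [0.6016 0.2986 0.1095]
plunger_knob s 0.51 [0.6023 0.3015 0.1172]
plunger_knob s 0.26 [ 0.5044  0.4317 -0.001 ]
weight t 0.83 [ 0.6719 -0.2005 -0.0039]
weight t 0.71 [0.6015 0.2989 0.1096]
weight t 0.70 [ 0.6673  0.0409 -0.0026]
weight s 0.78 [ 0.6733 -0.2026 -0.0011]
weight s 0.55 [ 0.6746 -0.0995  0.0007]
weight_knob t 0.80 [ 0.6753 -0.2033  0.0642]
weight_knob t 0.61 [ 0.6751 -0.1043  0.0629]
weight_knob t 0.55 [0.671  0.0415 0.0648]
weight_knob s 0.82 [ 0.6708 -0.2027  0.0618]
weight_knob s 0.70 [0.6711 0.0413 0.0622]
weight_knob s 0.58 [ 0.6745 -0.1019  0.0651]
screen t 0.63 [0.688  0.183  0.1397]
screen s 0.57 [0.6878 0.1875 0.1419]
rig t 0.69 [0.5303 0.1778 0.0007]
rig s 0.65 [ 0.5325  0.1721 -0.0005]
```

Run:
```python
import cv2
a=cv2.imread('pics/top0.png');b=cv2.imread('pics/side0.png')
cv2.imwrite('pics/top0a.png',cv2.resize(a[150:290,165:445],None,fx=2.85,fy=2.85,interpolation=3))
cv2.imwrite('pics/side0a.png',cv2.resize(b[120:370,190:380],None,fx=2.4,fy=2.4,interpolation=3))
```

```text
(no output)
```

View pics/top0a.png

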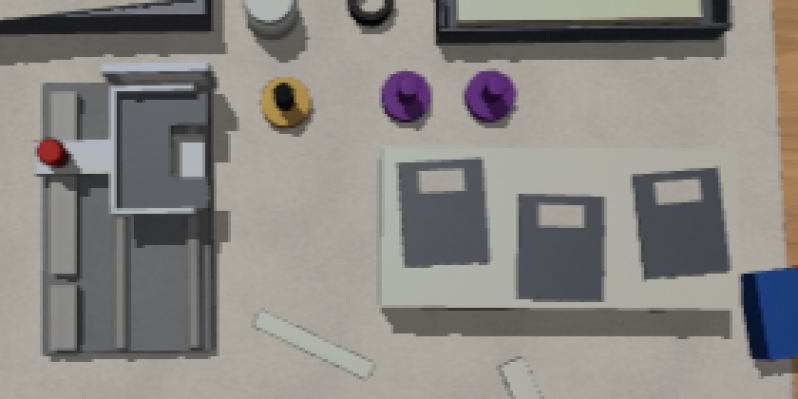

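View pics/side0a.png

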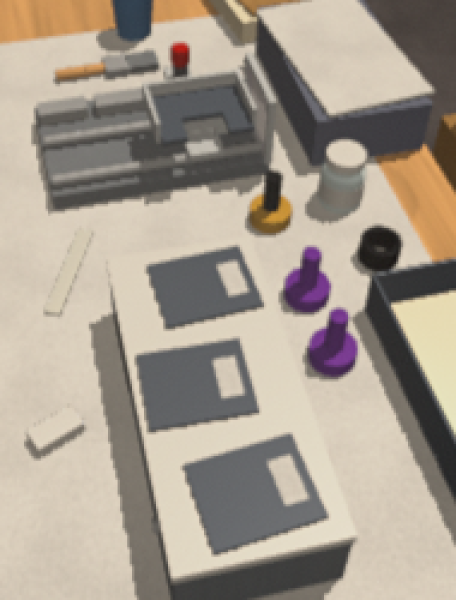

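```bash
cat >> h.py <<'E'
def st(s=None):
    s=s or manip.sense(); M=R.from_rotvec(s['ee_rot']).as_matrix()
    yaw=np.degrees(np.arctan2(M[1,0],M[0,0])); return s,M,yaw
def go(*tgts):
    """tgts: (x,y,zTCP in m, world angle of tool x deg) -> tool-frame shift mm, yaw deg"""
    s,M,yaw=st()
    print('t',round(s['time_s'],2),'pos',np.round(s['position'],4),'toolx',round(yaw,2),'q',np.round(s['joint_positions'],2),'f',np.round(s['ft_force'],1),'w',round(s['width']*1e3,1),'tilt',np.round(M[:,2],3))
    for t in tgts:
        d=M.T@(np.array(t[:3])-s['position'])*1e3
        dy=-((t[3]-yaw+180)%360-180)
        print(np.round(d,1),'yaw',round(dy,1),' alt yaw',round(-((t[3]+180-yaw+180)%360-180),1))
E
python3 - <<'E'
from h import *
go((.602,.3005,.40,0),(.602,.3005,.40,90))
f=grab('top')
for n,p in dict(fl=(255,262),fr=(295,281)).items(): print(n,ray(f,p,0.0))
# edges of panel/rig at heights from crop pixels
c=lambda u,v:(u/2.85+165,v/2.85+150)
for n,p,z in [('panelTL',c(381,148),.1),('panelBL',c(380,307),.1),('panelTR',c(730,150),.1),('panelBR',c(730,310),.1),
 ('a1',c(399,164),.105),('a2',c(482,158),.105),('a3',c(489,262),.105),('a4',c(404,267),.105),
 ('b1',c(518,195),.105),('b2',c(604,197),.105),('b3',c(603,300),.105),('b4',c(517,297),.105),
 ('c1',c(633,175),.105),('c2',c(717,168),.105),('c3',c(728,270),.105),('c4',c(644,278),.105),
 ('trayTL',c(110,88),.122),('trayBL',c(112,213),.122),('trayTR',c(209,86),.122),('rigBL',c(43,354),.03),('rigTL',c(43,83),.03),('knob',c(51,152),.126)]:
  print(n,ray(f,p,z))
E
```

```text
t 1.4 pos [ 0.1918 -0.5948  0.4047] toolx -72.13 q [-1.44  0.53  1.43 -0.    1.18 -0.18] f [0.6 0.5 0.1] w 85.2 tilt [-0.  0. -1.]
[-726.3 -665.1    4.7] yaw -72.1  alt yaw 107.9
[-726.3 -665.1    4.7] yaw -162.1  alt yaw 17.9
fl [0.41125892 0.07739535 0.        ]
fr [ 0.34595956 -0.05664453  0.        ]
panelTL [ 0.60030369 -0.07013137  0.1       ]
panelBL [ 0.42208399 -0.06576862  0.1       ]
panelTR [ 0.59243945 -0.46235545  0.1       ]
panelBR [ 0.41355274 -0.4536282   0.1       ]
a1 [ 0.58123275 -0.08978346  0.105     ]
a2 [ 0.58669165 -0.18293373  0.105     ]
a3 [ 0.47011866 -0.18754816  0.105     ]
a4 [ 0.46586172 -0.09305006  0.105     ]
b1 [ 0.54444845 -0.22199332  0.105     ]
b2 [ 0.54085939 -0.3178561   0.105     ]
b3 [ 0.42639134 -0.31242707  0.105     ]
b4 [ 0.43098154 -0.21745484  0.105     ]
c1 [ 0.56512381 -0.35118233  0.105     ]
c2 [ 0.5716798  -0.44533073  0.105     ]
c3 [ 0.45763485 -0.4520767   0.105     ]
c4 [ 0.45005375 -0.35872503  0.105     ]
trayTL [0.66924716 0.23212423 0.122     ]
trayBL [0.52906278 0.22913797 0.122     ]
trayTR [0.6699009  0.12145606 0.122     ]
rigBL [0.37417598 0.32386443 0.03      ]
rigTL [0.69359382 0.32750849 0.03      ]
knob [0.59748626 0.29649587 0.126     ]
```

>>> step_arm(translation=[[-726,-665,5],[-726,-665,5],[-726,-665,5],[-726,-665,5],[-726,-665,5],[-726,-665,5],[-726,-665,5],[-726,-665,5]], yaw=[-72,-72,-72,-72,-72,-72,-72,-72], gripper=65, force=60)

```text
time_s: 2.45
position: [0.4007, -0.1386, 0.4026]
ee_rot: [3.141, -0.003, 0.002]
ft_force: [0.9, -1.7, 0.3]
width: 0.0646
```

Run:
```python
from h import *
go((.602,.3005,.40,0))
```

```text
t 2.45 pos [ 0.4007 -0.1386  0.4026] toolx -0.12 q [-0.6   0.26  1.91  0.    0.96 -0.6 ] f [ 0.9 -1.7  0.3] w 64.6 tilt [ 0.001 -0.001 -1.   ]
[ 200.3 -439.5    2.5] yaw -0.1  alt yaw 179.9
```

>>> step_arm(translation=[[200,-439,3],[200,-439,3],[200,-439,3],[200,-439,3],[200,-439,3],[200,-439,3],[200,-439,3],[200,-439,3]], yaw=[0,0,0,0,0,0,0,0])

```text
time_s: 3.45
position: [0.6017, 0.3009, 0.3991]
ee_rot: [-3.141, 0.001, -0.001]
ft_force: [1.6, -0.9, -0.8]
width: 0.065
```

```bash
python3 - <<'E'
from h import *
go((.602,.3005,.265,0))
f=grab('side'); i=f['image']
cv2.imwrite('pics/s1.png',cv2.resize(i[80:220,180:340],None,fx=4,fy=4,interpolation=3))
E
python3 loc.py plunger_knob tray
```

```text
t 3.45 pos [0.6017 0.3009 0.3991] toolx -0.04 q [0.3  0.6  1.31 0.   1.23 0.3 ] f [ 1.6 -0.9 -0.8] w 65.0 tilt [ 0.001  0.    -1.   ]
[1.000e-01 5.000e-01 1.341e+02] yaw -0.0  alt yaw 180.0
plunger_knob t 0.55 [0.6049 0.2961 0.1106]
plunger_knob s 0.59 [ 0.5135 -0.0653  0.1009]
plunger_knob s 0.51 [0.6688 0.0443 0.0622]
plunger_knob s 0.38 [0.6037 0.3005 0.113 ]
tray t 0.62 [0.5999 0.1751 0.0962]
tray s 0.91 [0.6055 0.1778 0.0999]
```

View pics/s1.png

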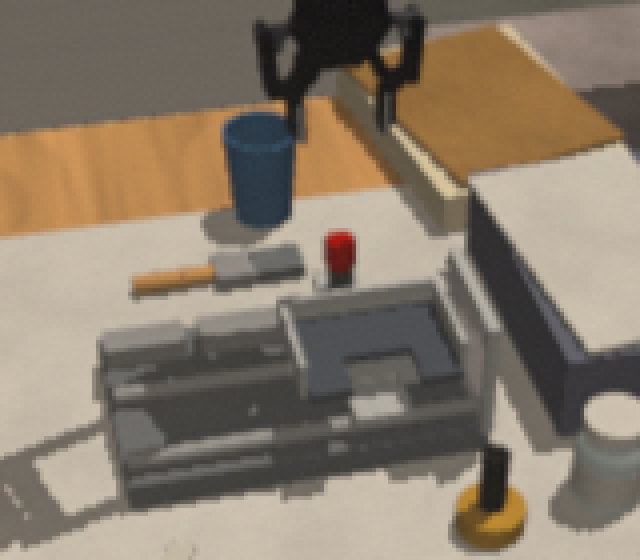

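>>> step_arm(translation=[[1,2,50],[1,2,100],[1,2,125],[1,2,135],[1,2,135],[1,2,135]], yaw=[0,0,0,0,0,0])

```text
time_s: 4.55
position: [0.6028, 0.2961, 0.2659]
ee_rot: [-3.141, 0.004, -0.005]
ft_force: [0.4, -0.1, -0.2]
width: 0.0649
```

>>> step_arm(translation=[[0,0,0],[0,0,0],[0,0,0],[0,0,0],[0,0,0],[0,0,0]], yaw=[0,0,0,0,0,0], gripper=20)

```text
time_s: 5.3
position: [0.6014, 0.2964, 0.2654]
ee_rot: [3.142, -0.003, -0.002]
ft_force: [-2.9, 0.3, 5.3]
width: 0.028
```

>>> step_arm(translation=[[0,0,-8],[0,0,-14],[0,0,-19],[0,0,-19]], yaw=[0,0,0,0])

```text
time_s: 5.8
position: [0.6019, 0.2963, 0.2829]
ee_rot: [-3.142, 0.004, 0.001]
ft_force: [-1.0, 2.0, -7.2]
width: 0.0285
```

>>> step_arm(translation=[[-15,0,0],[-40,0,0],[-70,0,0],[-100,0,0],[-125,0,0],[-139,0,0],[-140,0,0],[-140,0,0]], yaw=[0,0,0,0,0,0,0,0])

```text
time_s: 6.8
position: [0.4621, 0.2959, 0.283]
ee_rot: [3.14, -0.003, -0.002]
ft_force: [-1.5, -5.7, -7.2]
width: 0.028
```

```bash
python3 - <<'E'
from h import *
go((.462,.2965,.285,0))
f=grab('top'); i=f['image']
cv2.imwrite('pics/t2.png',cv2.resize(i[150:290,150:300],None,fx=4,fy=4,interpolation=3))
E
python3 loc.py tray
```

```text
t 6.8 pos [0.4621 0.2959 0.283 ] toolx -0.11 q [ 0.37  0.6   1.73 -0.    0.81  0.37] f [-1.5 -5.7 -7.2] w 28.0 tilt [-0.001 -0.002 -1.   ]
[-0.1 -0.6 -2. ] yaw -0.1  alt yaw 179.9
tray t 0.56 [0.4628 0.172  0.0971]
tray s 0.76 [0.4652 0.1741 0.0993]
```

View pics/t2.png

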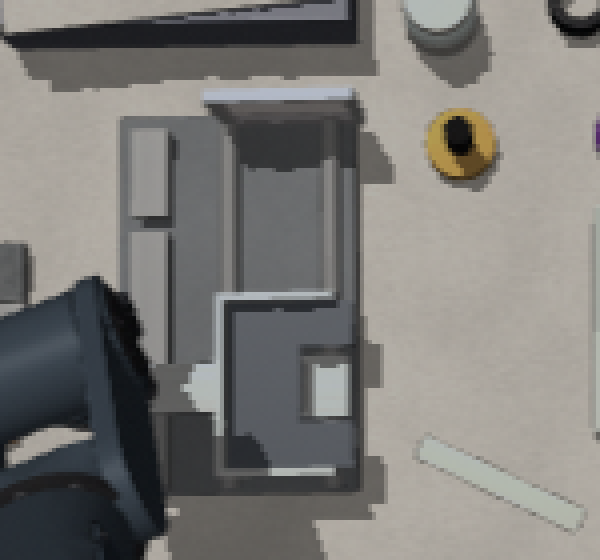

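>>> step_arm(translation=[[0,1.5,4],[0,1.5,10],[0,1.5,16],[0,1.5,18],[0,1.5,18]], yaw=[0,0,0,0,0])

```text
time_s: 7.68
position: [0.4615, 0.2953, 0.2655]
ee_rot: [-3.141, 0.004, 0.002]
ft_force: [-5.6, 0.2, -0.9]
width: 0.0284
```

>>> step_arm(translation=[[0,0,0],[0,0,0],[0,0,0],[0,0,0]], yaw=[0,0,0,0], gripper=60)

```text
time_s: 8.18
position: [0.4626, 0.2951, 0.2654]
ee_rot: [-3.141, 0.004, -0.002]
ft_force: [-0.1, -0.8, -0.3]
width: 0.0597
```

>>> step_arm(translation=[[0,0,-50],[0,0,-100],[0,60,-110],[0,120,-110]], yaw=[0,0,0,0])

```text
time_s: 8.68
position: [0.4621, 0.1744, 0.3768]
ee_rot: [-3.141, -0.0, -0.008]
ft_force: [0.2, -0.7, -0.2]
width: 0.0599
```

Run:
```python
from h import *
go((.54,-.13,.3,90))
f=grab('top'); i=f['image'].copy()
for p in [(.462,.297,.126),(.462,.174,.1)]:
  print(proj(f,p))
cv2.imwrite('pics/t3.png',cv2.resize(i[150:290,150:300],None,fx=4,fy=4,interpolation=3))
g=grab('side'); i=g['image'];cv2.imwrite('pics/s3.png',cv2.resize(i[110:220,180:340],None,fx=4,fy=4,interpolation=3))
for f in (f,g):
  for q in('plunger_knob','tray'):
    for d in manip.tip_of(f,q)[:3]: print(q,'%.2f'%d['confidence'],w(f,d['location']))
```

```text
t 8.68 pos [0.4621 0.1744 0.3768] toolx 0.02 q [ 0.13  0.39  1.79 -0.    0.96  0.13] f [ 0.2 -0.7 -0.2] w 59.9 tilt [ 0.005  0.    -1.   ]
[ 77.4 304.4  77.1] yaw -90.0  alt yaw 90.0
[[182.26986918 246.31576874]]
[[222.67068141 246.12292311]]
plunger_knob 0.52 [0.68688377 0.18099217 0.1414851 ]
tray 0.70 [0.4630039  0.17386394 0.09873889]
plunger_knob 0.54 [0.46329279 0.30255458 0.11181249]
tray 0.74 [0.46673738 0.1729815  0.09899642]
```

View pics/t3.png

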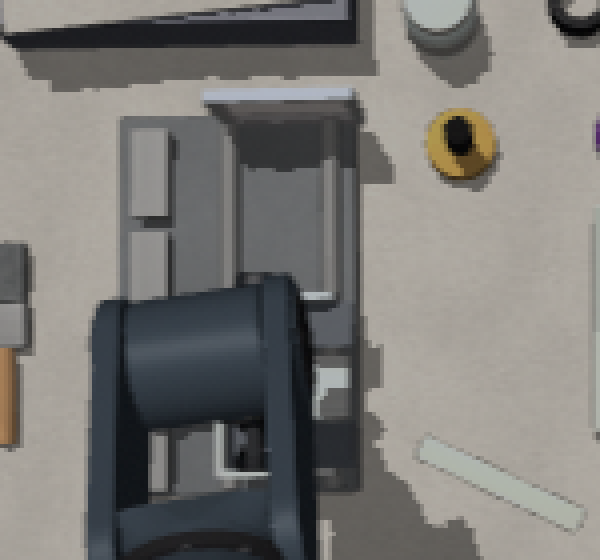

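View pics/s3.png

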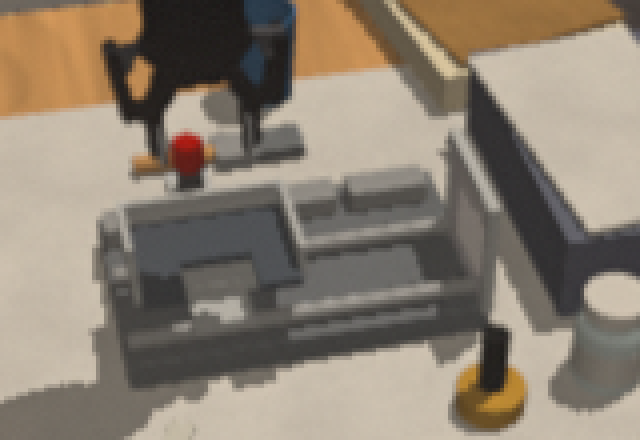

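Run:
```python
from h import *
go((.612,-.138,.32,-90))
```

```text
t 8.97 pos [0.462  0.1756 0.3752] toolx -0.12 q [0.14 0.4  1.79 0.   0.96 0.14] f [-0.6 -0.3 -0.4] w 59.8 tilt [ 0.  0. -1.]
[150.7 313.3  55.1] yaw 89.9  alt yaw -90.1
```

>>> step_arm(translation=[[30,60,0],[60,120,0],[90,180,0],[120,230,10],[140,280,20],[150,312,30],[150,312,57],[150,312,57]], yaw=[10,20,30,40,50,60,70,80], gripper=50)

```text
time_s: 9.98
position: [0.6111, -0.1361, 0.315]
ee_rot: [2.399, -2.027, -0.009]
ft_force: [-0.9, -0.0, -0.1]
width: 0.0499
```

Run:
```python
from h import *
go((.612,-.138,.32,-90),(.612,-.138,.274,-91.3))
```

```text
t 9.97 pos [ 0.6111 -0.1361  0.315 ] toolx -80.39 q [-0.4   0.64  1.51  0.    1.    1.01] f [-0.9 -0.  -0.1] w 49.9 tilt [-0.005  0.002 -1.   ]
[ 2.  -0.5 -5. ] yaw 9.6  alt yaw -170.4
[ 2.2 -0.7 41. ] yaw 10.9  alt yaw -169.1
```

>>> step_arm(translation=[[2,-1,0],[2,-1,20],[2,-1,36],[2,-1,40],[2,-1,41],[2,-1,42]], yaw=[10,11,11,11,11,11])

```text
time_s: 10.72
position: [0.6127, -0.1391, 0.2767]
ee_rot: [-2.199, 2.243, -0.002]
ft_force: [-0.6, 0.1, 0.2]
width: 0.0498
```

Run:
```python
from h import *
go((.505,-.138,.274,-91.3))
g=grab('side'); i=g['image'];cv2.imwrite('pics/s4.png',cv2.resize(i[180:330,210:360],None,fx=4,fy=4,interpolation=3))
```

```text
t 10.72 pos [ 0.6127 -0.1391  0.2767] toolx -91.12 q [-0.4   0.69  1.53  0.    0.92  1.19] f [-0.6  0.1  0.2] w 49.8 tilt [ 0.001 -0.    -1.   ]
[  1.  107.7   2.5] yaw 0.2  alt yaw -179.8
```

View pics/s4.png

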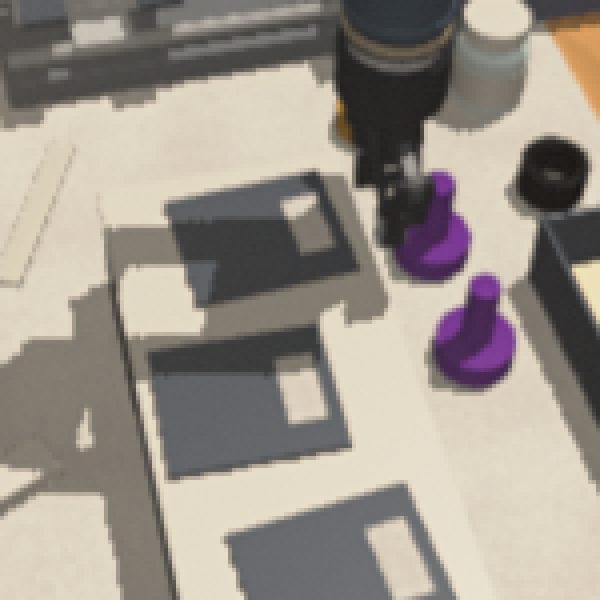

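>>> step_arm(translation=[[0,0,4],[0,5,4],[0,10,4],[0,15,4],[0,20,4],[0,25,4]], yaw=[0,0,0,0,0,0])

```text
time_s: 11.52
position: [0.5871, -0.1387, 0.2723]
ee_rot: [-2.199, 2.243, -0.001]
ft_force: [-0.5, -0.9, -0.4]
width: 0.0495
```

Run:
```python
from h import *
go((.505,-.138,.2725,-91.3))
g=grab('side'); i=g['image'];cv2.imwrite('pics/s5.png',cv2.resize(i[180:330,210:360],None,fx=4,fy=4,interpolation=3))
```

```text
t 11.53 pos [ 0.5871 -0.1387  0.2723] toolx -91.14 q [-0.42  0.67  1.6  -0.    0.87  1.17] f [-0.5 -0.9 -0.4] w 49.5 tilt [ 0. -0. -1.]
[ 1.  82.1 -0.2] yaw 0.2  alt yaw -179.8
```

View pics/s5.png

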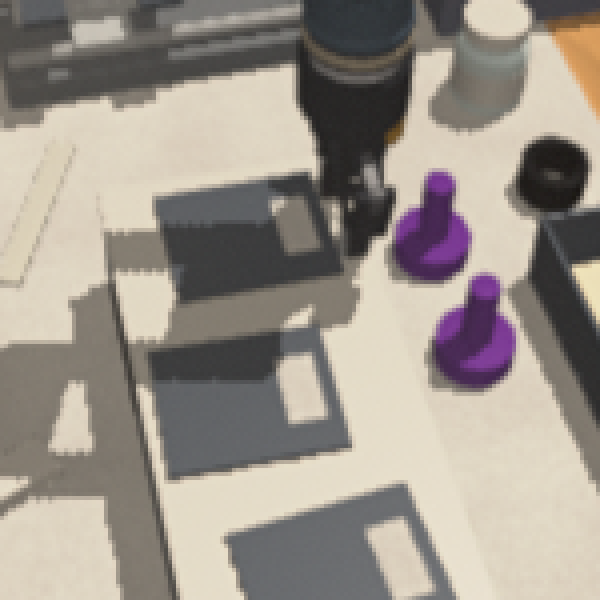

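>>> step_arm(translation=[[0,10,0],[0,21,0],[0,32,0],[0,43,0],[0,54,0],[0,65,0],[0,75,0],[0,82,0]], yaw=[0,0,0,0,0,0,0,0])

```text
time_s: 12.58
position: [0.5047, -0.1369, 0.2722]
ee_rot: [2.199, -2.243, -0.0]
ft_force: [0.3, -0.2, 0.7]
width: 0.0501
```

>>> step_arm(translation=[[0,-10,0],[0,-10,-60],[0,-10,-120],[0,-10,-120]], yaw=[0,0,0,0])

```text
time_s: 13.08
position: [0.5178, -0.1379, 0.3971]
ee_rot: [-2.197, 2.24, -0.019]
ft_force: [-0.7, 0.0, -0.2]
width: 0.0501
```

Run:
```python
from h import *
go((.435,-.202,.30,0))
g=grab('side'); i=g['image'];cv2.imwrite('pics/s6.png',cv2.resize(i[180:330,210:360],None,fx=4,fy=4,interpolation=3))
for d in manip.tip_of(g,'mount_a')[:5]: print('%.2f'%d['confidence'],w(g,d['location']))
g=grab('top'); i=g['image'];cv2.imwrite('pics/t6.png',cv2.resize(i[180:290,270:440],None,fx=4,fy=4,interpolation=3))
for d in manip.tip_of(g,'mount_a')[:5]: print('%.2f'%d['confidence'],w(g,d['location']))
```

```text
t 13.07 pos [ 0.5178 -0.1379  0.3971] toolx -91.11 q [-0.47  0.42  1.67  0.    1.05  1.12] f [-0.7  0.  -0.2] w 50.1 tilt [ 0.011 -0.006 -1.   ]
[65.2 82.6 96.6] yaw -91.1  alt yaw 88.9
0.87 [ 0.43417409 -0.12968105  0.10032527]
0.69 [ 0.48603243 -0.26816387  0.09857565]
0.64 [ 0.5137614  -0.40096214  0.10057434]
0.95 [ 0.50990166 -0.40040679  0.09584956]
0.73 [ 0.48483856 -0.26917674  0.0987297 ]
0.55 [ 0.43835601 -0.13045294  0.10056054]
```

View pics/s6.png

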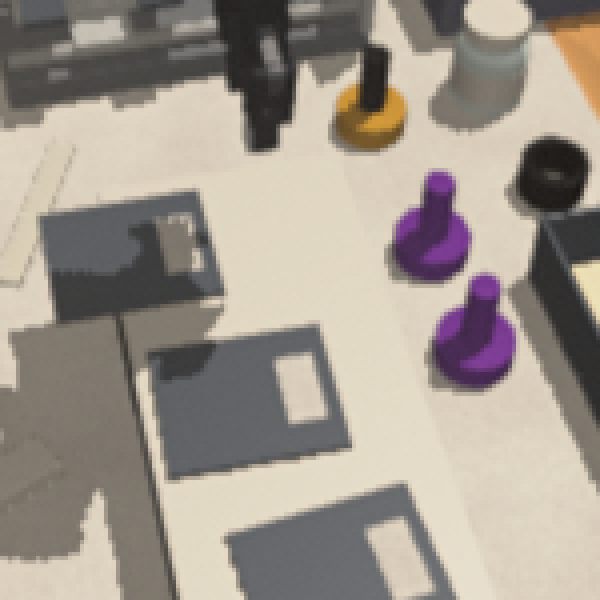

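View pics/t6.png

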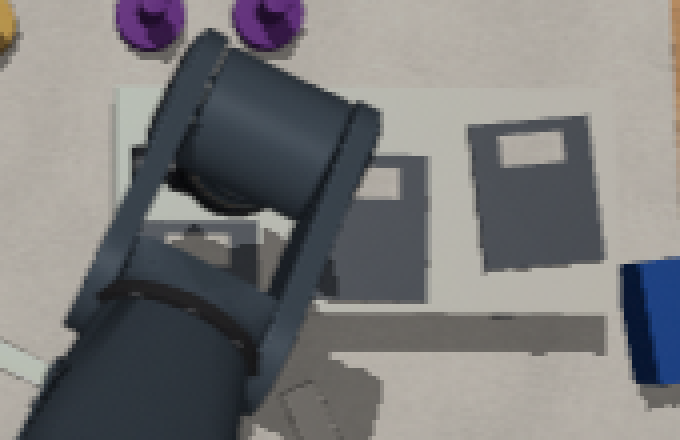

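>>> step_arm(translation=[[30,40,0],[62,82,0],[62,82,0],[62,82,0],[62,82,0],[62,82,20],[62,82,50],[62,82,80]], yaw=[-10,-21,-31,-42,-52,-63,-73,-84], gripper=40)

```text
time_s: 14.28
position: [0.4319, -0.1973, 0.31]
ee_rot: [-3.134, 0.193, 0.004]
ft_force: [0.4, -0.6, 1.1]
width: 0.0397
```

Run:
```python
from h import *
go((.435,-.199,.274,-1.3))
g=grab('side'); i=g['image'];cv2.imwrite('pics/s7.png',cv2.resize(i[180:330,210:360],None,fx=4,fy=4,interpolation=3))
```

```text
t 14.28 pos [ 0.4319 -0.1973  0.31  ] toolx -7.04 q [-0.66  0.48  1.89  0.    0.77 -0.54] f [ 0.4 -0.6  1.1] w 39.7 tilt [-0.002  0.002 -1.   ]
[ 3.4  1.4 36. ] yaw -5.7  alt yaw 174.3
```

View pics/s7.png

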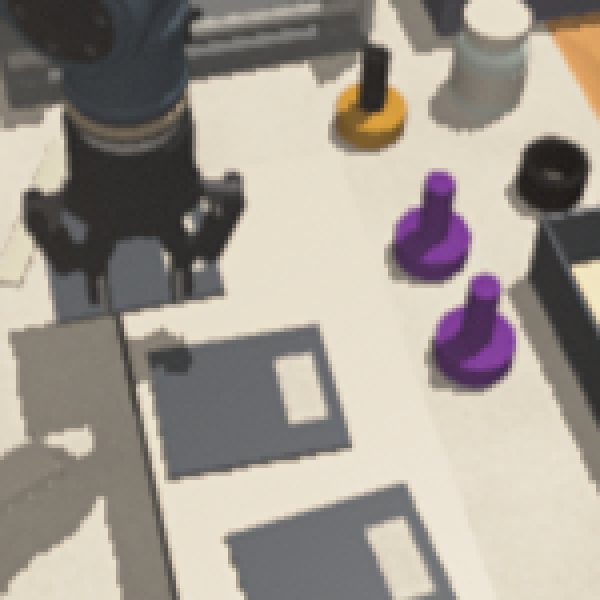

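>>> step_arm(translation=[[3,2,0],[3,2,20],[3,2,30],[3,2,34],[3,2,36],[3,2,36]], yaw=[-6,-6,-6,-6,-6,-6])

```text
time_s: 15.08
position: [0.435, -0.2, 0.2764]
ee_rot: [3.141, -0.039, 0.0]
ft_force: [-0.1, 0.4, 0.2]
width: 0.0401
```

Run:
```python
from h import *
go((.435,-.128,.274,-1.3))
g=grab('side'); i=g['image'];cv2.imwrite('pics/s8.png',cv2.resize(i[180:330,210:360],None,fx=4,fy=4,interpolation=3))
```

```text
t 15.07 pos [ 0.435  -0.2     0.2764] toolx -1.41 q [-0.66  0.55  1.91 -0.    0.68 -0.64] f [-0.1  0.4  0.2] w 40.1 tilt [ 0. -0. -1.]
[ -1.8 -71.9   2.4] yaw -0.1  alt yaw 179.9
```

View pics/s8.png

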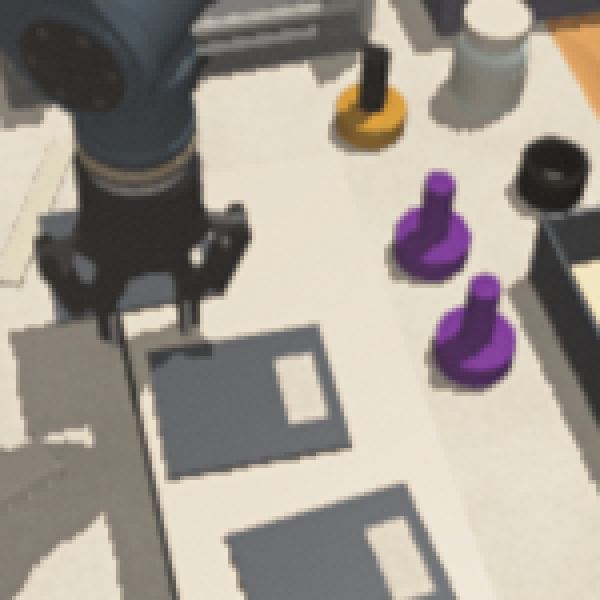

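>>> step_arm(translation=[[0,0,2.5],[0,-10,2.5],[-1,-22,2.5],[-1,-34,2.5],[-1,-46,2.5],[-1,-57,2.5],[-2,-67,2.5],[-2,-72,2.5]], yaw=[0,0,0,0,0,0,0,0])

```text
time_s: 16.12
position: [0.4346, -0.1271, 0.2737]
ee_rot: [-3.141, 0.037, 0.001]
ft_force: [-0.3, -0.0, -0.2]
width: 0.0396
```

>>> step_arm(translation=[[0,8,0],[0,8,-50],[0,30,-100],[60,60,-120],[100,100,-120]], yaw=[0,0,0,0,0], gripper=85)

```text
time_s: 16.75
position: [0.5329, -0.2309, 0.3965]
ee_rot: [3.139, -0.038, 0.008]
ft_force: [0.4, -0.9, 0.5]
width: 0.0853
```

Run:
```python
from h import *
go((.435,-.128,.274,-1.3))
g=grab('side'); i=g['image'];cv2.imwrite('pics/s9.png',cv2.resize(i[180:330,210:360],None,fx=4,fy=4,interpolation=3))
for d in manip.tip_of(g,'mount_a')[:5]: print('%.2f'%d['confidence'],w(g,d['location']))
g=grab('top'); i=g['image'];cv2.imwrite('pics/t9.png',cv2.resize(i[180:290,270:440],None,fx=4,fy=4,interpolation=3))
for d in manip.tip_of(g,'mount_a')[:5]: print('%.2f'%d['confidence'],w(g,d['location']))
```

```text
t 16.75 pos [ 0.5329 -0.2309  0.3965] toolx -1.37 q [-0.6   0.48  1.56  0.    1.1  -0.58] f [ 0.4 -0.9  0.5] w 85.3 tilt [ 0.005 -0.003 -1.   ]
[-100.9 -100.9  121.8] yaw -0.1  alt yaw 179.9
0.86 [ 0.51275349 -0.40137311  0.09907927]
0.70 [ 0.48652505 -0.26785326  0.09872001]
0.62 [ 0.43444246 -0.06805442  0.09787232]
0.70 [ 0.48558051 -0.26568695  0.09883393]
0.69 [ 0.43905895 -0.06833667  0.09773657]
0.56 [ 0.50811217 -0.40188631  0.09633818]
```

View pics/s9.png

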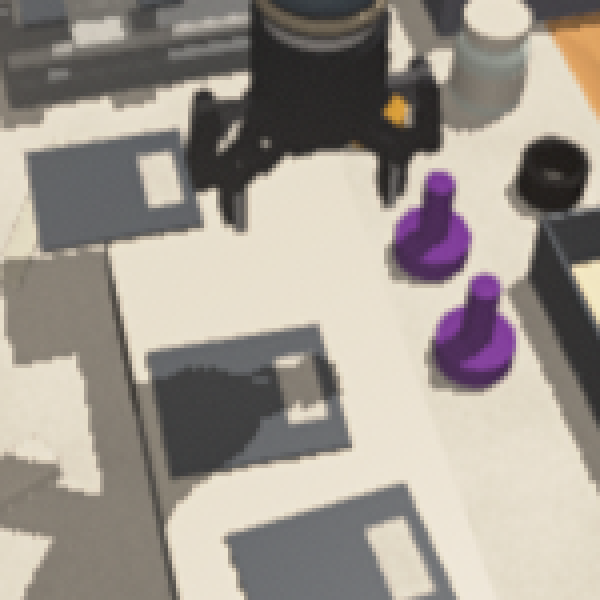

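View pics/t9.png

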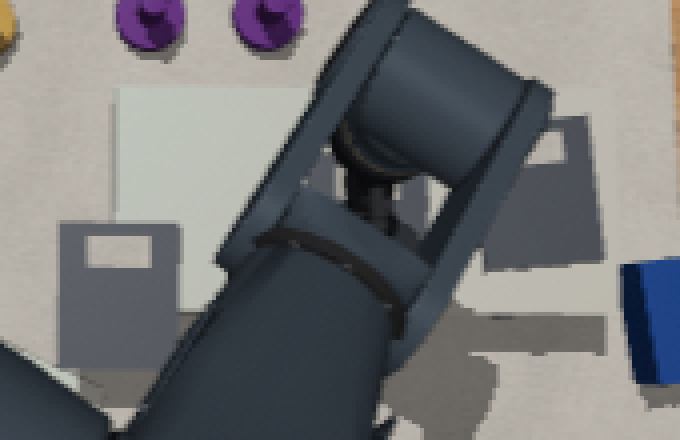

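Run:
```python
from h import *
go((.45,-.0215,.32,-1.3),(.45,-.0215,.280,-1.3))
f=grab('top')
for p in [(61,220),(180,222),(180,368),(61,368)]: print(ray(f,(p[0]/4+270,p[1]/4+180),.105))
for p in [(115,88),(115,200)]: print(ray(f,(p[0]/4+270,p[1]/4+180),.1))
```

```text
t 16.95 pos [ 0.5316 -0.231   0.393 ] toolx -1.49 q [-0.6   0.48  1.56 -0.    1.1  -0.58] f [-0.   0.3 -0.4] w 85.2 tilt [-0.001  0.001 -1.   ]
[ -86.9 -207.2   73.2] yaw -0.2  alt yaw 179.8
[ -86.9 -207.2  113.2] yaw -0.2  alt yaw 179.8
[ 0.49431564 -0.02538482  0.105     ]
[ 0.49142763 -0.11972018  0.105     ]
[ 0.37662946 -0.11715783  0.105     ]
[ 0.37786922 -0.02365079  0.105     ]
[ 0.60007333 -0.07033837  0.1       ]
[ 0.51000093 -0.06869337  0.1       ]
```

>>> step_arm(translation=[[-50,-30,30],[-70,-80,60],[-78,-140,76],[-78,-190,76],[-78,-211,76],[-78,-211,76]], yaw=[0,0,0,0,0,0], gripper=40)

```text
time_s: 17.75
position: [0.457, -0.0149, 0.3176]
ee_rot: [-3.141, 0.033, 0.003]
ft_force: [0.0, -0.5, 0.7]
width: 0.0403
```

Run:
```python
from h import *
go((.45,-.0215,.280,-1.3))
g=grab('side'); i=g['image'];cv2.imwrite('pics/s10.png',cv2.resize(i[180:330,210:360],None,fx=4,fy=4,interpolation=3))
```

```text
t 17.75 pos [ 0.457  -0.0149  0.3176] toolx -1.19 q [-0.28  0.45  1.93 -0.    0.76 -0.26] f [ 0.  -0.5  0.7] w 40.3 tilt [-0.002  0.001 -1.   ]
[-6.8  6.7 37.6] yaw 0.1  alt yaw -179.9
```

View pics/s10.png

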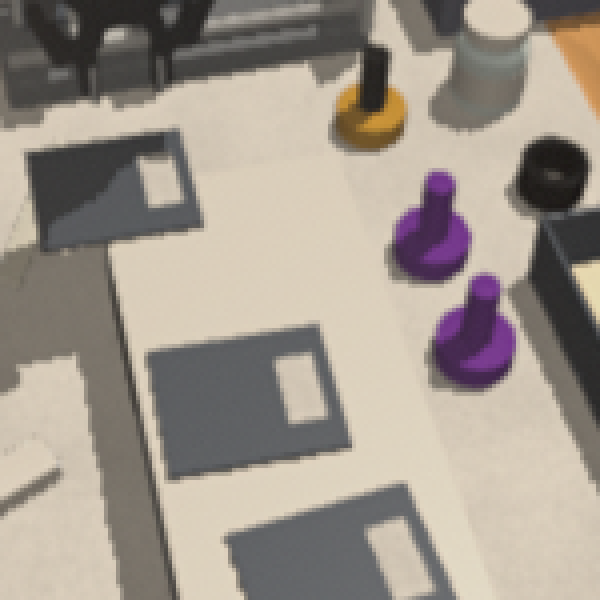

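>>> step_arm(translation=[[-7,7.5,20],[-7,7.5,34],[-7,7.5,37],[-7,7.5,37]], yaw=[0,0,0,0])

```text
time_s: 18.3
position: [0.4515, -0.0248, 0.2807]
ee_rot: [3.141, -0.04, -0.0]
ft_force: [-0.3, 0.3, -0.2]
width: 0.0404
```

Run:
```python
from h import *
go((.45,-.0475,.250,-1.3))
g=grab('side'); i=g['image'];cv2.imwrite('pics/s11.png',cv2.resize(i[180:330,210:360],None,fx=4,fy=4,interpolation=3))
```

```text
t 18.3 pos [ 0.4515 -0.0248  0.2807] toolx -1.45 q [-0.3   0.52  1.97 -0.    0.65 -0.28] f [-0.3  0.3 -0.2] w 40.4 tilt [-0. -0. -1.]
[-1.  22.7 30.7] yaw -0.2  alt yaw 179.8
```

View pics/s11.png

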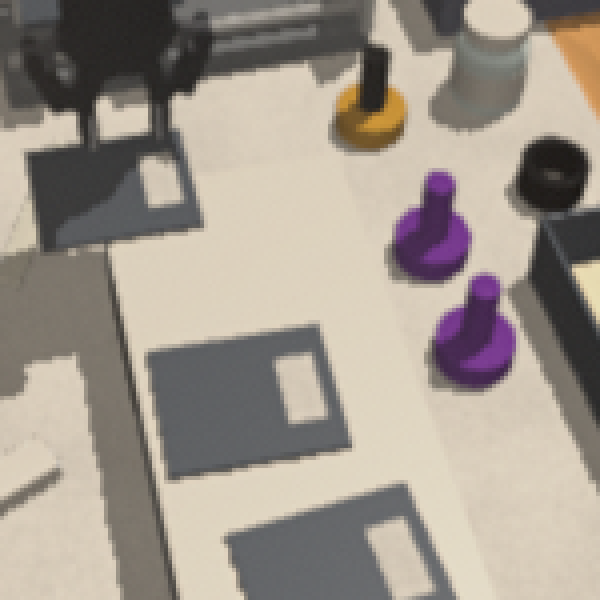

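>>> step_arm(translation=[[0,22.5,31],[0,22.5,31],[0,22.5,31]], yaw=[0,0,0])

```text
time_s: 18.73
position: [0.4512, -0.0468, 0.25]
ee_rot: [3.141, -0.038, 0.001]
ft_force: [-0.6, 0.2, 0.2]
width: 0.0397
```

Run:
```python
from h import *
go((.45,-.0475,.250,-1.3))
g=grab('side'); i=g['image'];cv2.imwrite('pics/s12.png',cv2.resize(i[180:330,210:360],None,fx=4,fy=4,interpolation=3))
```

```text
t 18.73 pos [ 0.4512 -0.0468  0.25  ] toolx -1.39 q [-0.35  0.58  1.99 -0.    0.57 -0.33] f [-0.6  0.2  0.2] w 39.7 tilt [ 0.001 -0.    -1.   ]
[-1.1  0.7 -0. ] yaw -0.1  alt yaw 179.9
```

View pics/s12.png

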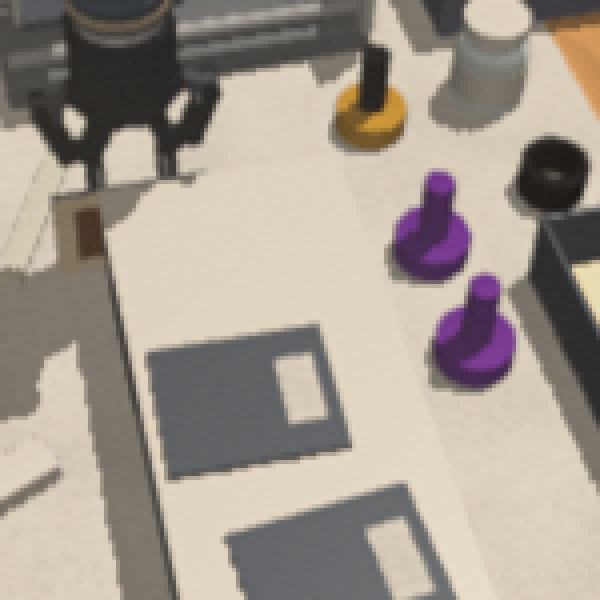

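```bash
cat >> h.py <<'E'
def rayx(f,px,x):
    d=np.linalg.inv(f['camera_matrix'])@np.array([px[0],px[1],1.]); d=f['T'][:3,:3]@np.array([d[0],-d[1],-d[2]])
    o=f['T'][:3,3]; return o+d*(x-o[0])/d[0]
def rayy(f,px,y):
    d=np.linalg.inv(f['camera_matrix'])@np.array([px[0],px[1],1.]); d=f['T'][:3,:3]@np.array([d[0],-d[1],-d[2]])
    o=f['T'][:3,3]; return o+d*(y-o[1])/d[1]
E
python3 - <<'E'
from h import *
g=grab('side'); i=g['image'];cv2.imwrite('pics/s13.png',cv2.resize(i[210:260,205:265],None,fx=12,fy=12,interpolation=3))
g2=grab('top'); i=g2['image'];cv2.imwrite('pics/t13.png',cv2.resize(i[210:275,265:335],None,fx=10,fy=9,interpolation=3))
E
```

```text
(no output)
```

View pics/s13.png

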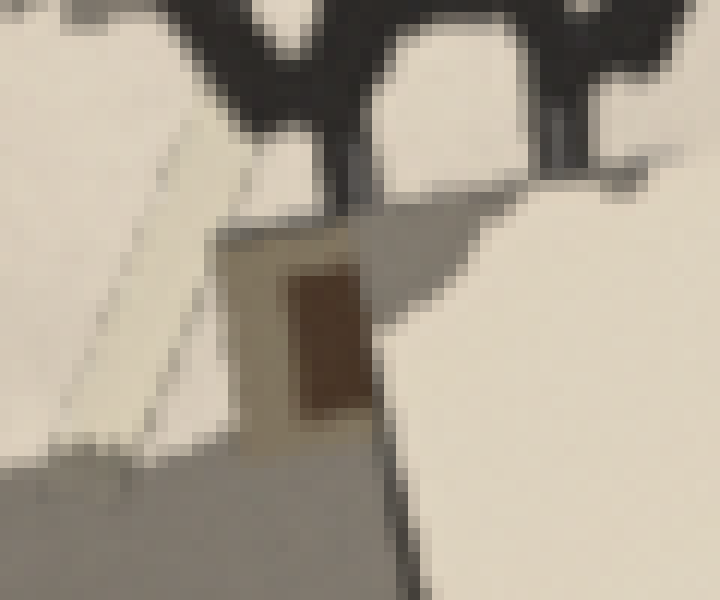

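View pics/t13.png

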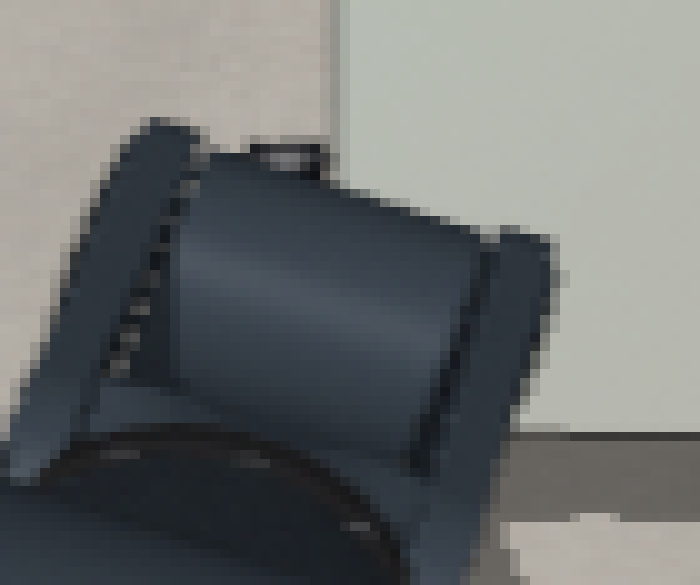

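Run:
```python
from h import *
g=grab('side')
b=ray(g,(225.4,248.3),0.0);print('bottom',b)
print('top',rayx(g,(222.9,229.7),b[0]),rayx(g,(222.9,229.7),.377),[ray(g,(222.9,229.7),z) for z in(.09,.096,.1)])
```

```text
bottom [ 0.39242864 -0.05531992  0.        ]
top [ 0.39242864 -0.05314329  0.08461164] [ 0.377      -0.32821133  0.39538601] [array([ 0.39216113, -0.05791255,  0.09      ]), array([ 0.39186326, -0.06322318,  0.096     ]), array([ 0.39166468, -0.0667636 ,  0.1       ])]
```

>>> step_arm(translation=[[0,-5,0],[0,-12,0],[0,-20,-30],[20,-40,-80],[80,-60,-110],[140,-80,-120],[200,-80,-120]], yaw=[0,0,0,0,0,0,0], gripper=40)

```text
time_s: 19.8
position: [0.6484, 0.0308, 0.3714]
ee_rot: [-3.141, 0.034, -0.004]
ft_force: [1.3, -1.0, -0.5]
width: 0.0401
```

Run:
```python
from h import *
go((.45,-.0475,.250,-1.3))
g=grab('side'); i=g['image'];cv2.imwrite('pics/s14.png',cv2.resize(i[190:270,195:295],None,fx=7,fy=7,interpolation=3))
g2=grab('top'); i=g2['image'];cv2.imwrite('pics/t14.png',cv2.resize(i[210:275,265:335],None,fx=10,fy=9,interpolation=3))
```

```text
t 19.8 pos [0.6484 0.0308 0.3714] toolx -1.25 q [-0.12  0.6   1.4   0.    1.14 -0.1 ] f [ 1.3 -1.  -0.5] w 40.1 tilt [ 0.003 -0.    -1.   ]
[-197.    82.6  120.9] yaw 0.1  alt yaw -179.9
```

View pics/s14.png

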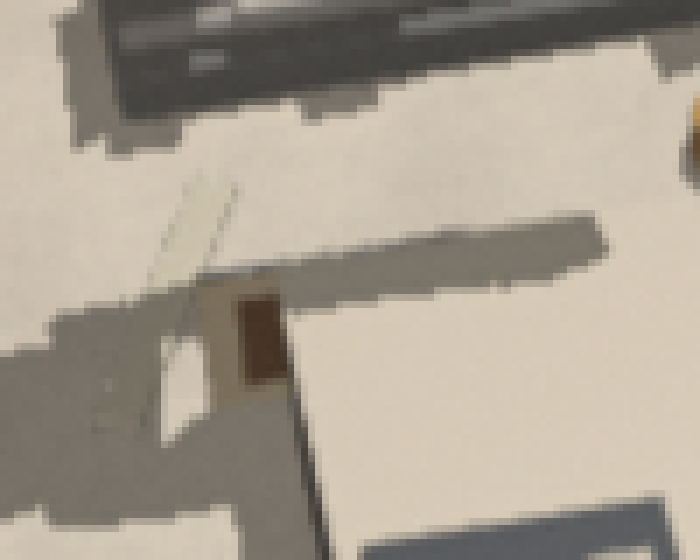

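View pics/t14.png

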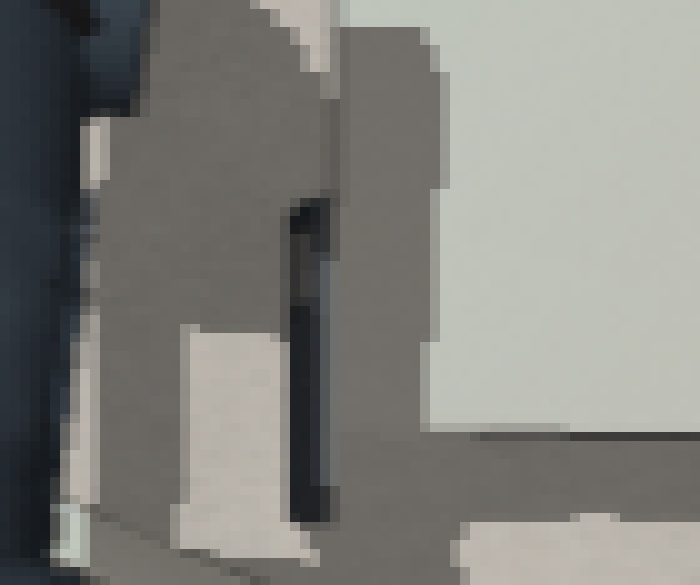

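Run:
```python
from h import *
f=grab('top')
c=lambda u,v:(u/10+265,v/9+210)
for n,p,z in [('topfront',c(325,488),.096),('topback',c(327,250),.096),('botfront',c(290,520),0),('botback',c(290,200),0.0),('cornerpanel',c(432,434),.1),('panelside',c(345,150),.1),('toplefttop',c(318,490),.096),('topright',c(338,490),.096)]: print(n,ray(f,p,z))
go((.405,-.062,.26,-91.3))
```

```text
topfront [ 0.40167336 -0.06289531  0.096     ]
topback [ 0.48548566 -0.0650379   0.096     ]
botfront [ 0.39012325 -0.05403717  0.        ]
botback [ 0.51021149 -0.05608789  0.        ]
cornerpanel [ 0.42007969 -0.09696087  0.1       ]
panelside [ 0.52062433 -0.07128023  0.1       ]
toplefttop [ 0.40100328 -0.06066478  0.096     ]
topright [ 0.40091859 -0.06700174  0.096     ]
t 19.95 pos [0.6493 0.0292 0.369 ] toolx -1.32 q [-0.13  0.6   1.4  -0.    1.14 -0.1 ] f [-0.6  0.1  0.8] w 39.9 tilt [ 0.002 -0.    -1.   ]
[-242.3   96.8  108.6] yaw 90.0  alt yaw -90.0
```

>>> step_arm(translation=[[-40,15,10],[-80,30,20],[-120,45,30],[-160,60,40],[-200,75,50],[-230,85,50],[-243,96,50],[-243,96,50]], yaw=[10,20,30,40,50,60,70,80], gripper=50)

```text
time_s: 20.95
position: [0.399, -0.0611, 0.3195]
ee_rot: [2.373, -2.057, -0.005]
ft_force: [0.1, -0.3, 0.2]
width: 0.0498
```

Run:
```python
from h import *
go((.404,-.061,.30,-91.3),(.404,-.061,.2225,-91.3))
```

```text
t 20.95 pos [ 0.399  -0.0611  0.3195] toolx -81.82 q [-0.43  0.39  2.05 -0.    0.7   1.  ] f [ 0.1 -0.3  0.2] w 49.8 tilt [-0.003  0.001 -1.   ]
[ 0.7 -5.  19.5] yaw 9.5  alt yaw -170.5
[ 0.8 -5.3 97. ] yaw 9.5  alt yaw -170.5
```

>>> step_arm(translation=[[1,-5,10],[1,-5,20],[1,-5,40],[1,-5,60],[1,-5,60]], yaw=[9,9.5,9.5,9.5,9.5])

```text
time_s: 21.58
position: [0.4056, -0.0612, 0.2584]
ee_rot: [2.205, -2.235, -0.007]
ft_force: [-0.2, -0.9, 0.4]
width: 0.0496
```

Run:
```python
from h import *
go((.404,-.061,.2225,-91.3))
g=grab('side'); i=g['image'];cv2.imwrite('pics/s15.png',cv2.resize(i[170:270,185:305],None,fx=6,fy=6,interpolation=3))
```

```text
t 21.57 pos [ 0.4056 -0.0612  0.2584] toolx -90.77 q [-0.42  0.54  2.09 -0.    0.52  1.16] f [-0.2 -0.9  0.4] w 49.6 tilt [-0.005  0.002 -1.   ]
[-0.1  1.5 36. ] yaw 0.5  alt yaw -179.5
```

View pics/s15.png

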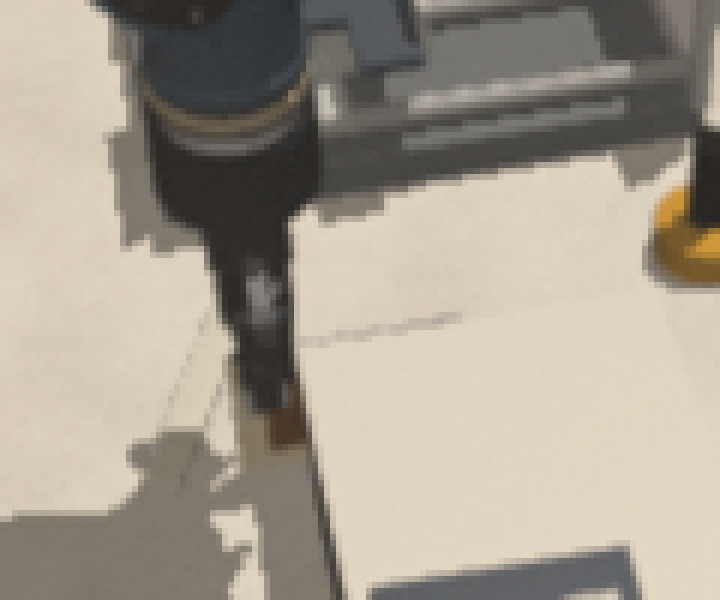

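>>> step_arm(translation=[[0,2,15],[0,2,28],[0,2,36],[0,2,36]], yaw=[0.5,0.5,0.5,0.5])

```text
time_s: 22.12
position: [0.4049, -0.0618, 0.2236]
ee_rot: [2.195, -2.248, -0.0]
ft_force: [-0.5, 0.2, 0.3]
width: 0.0498
```

>>> step_arm(translation=[[0,0,0],[0,0,0],[0,0,0],[0,0,0],[0,0,0],[0,0,0]], yaw=[0,0,0,0,0,0], gripper=0, force=60)

```text
time_s: 22.88
position: [0.4049, -0.0616, 0.2237]
ee_rot: [-2.194, 2.248, 0.0]
ft_force: [1.8, 4.2, 5.2]
width: 0.0045
```

>>> step_arm(translation=[[-5,0,0],[-5,0,-15],[-5,0,-50],[-5,0,-100],[-5,0,-120]], yaw=[0,0,0,0,0])

```text
time_s: 23.5
position: [0.4053, -0.0571, 0.3455]
ee_rot: [-2.194, 2.248, -0.005]
ft_force: [0.2, 0.8, -1.2]
width: 0.0044
```

Run:
```python
from h import *
go((.404,-.061,.2225,-91.3))
g=grab('side'); i=g['image'];cv2.imwrite('pics/s16.png',cv2.resize(i[130:270,165:305],None,fx=4.2,fy=4.2,interpolation=3))
```

```text
t 23.5 pos [ 0.4053 -0.0571  0.3455] toolx -91.4 q [-0.41  0.35  2.02 -0.    0.78  1.18] f [ 0.2  0.8 -1.2] w 4.4 tilt [ 0.003 -0.002 -1.   ]
[  3.7   1.6 123. ] yaw -0.1  alt yaw 179.9
```

View pics/s16.png

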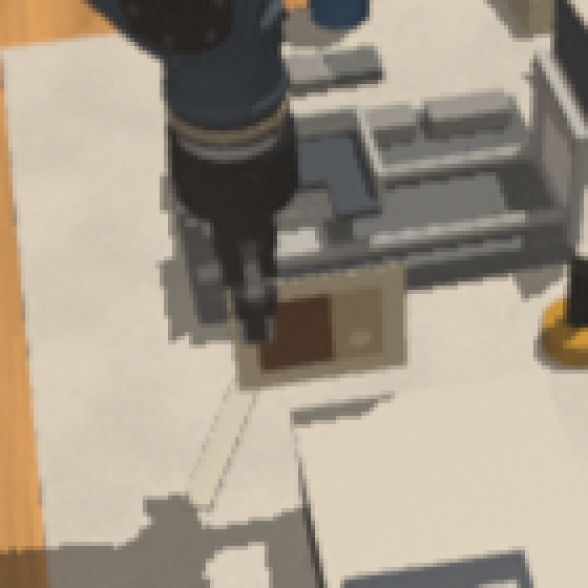

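Run:
```python
from h import *
f=grab('top'); i=f['image'];cv2.imwrite('pics/t17.png',cv2.resize(i[200:290,160:260],None,fx=7,fy=6.6,interpolation=3))
g=grab('side')
for f in (f,g):
  for q in('tray_notch','tray'):
    for d in manip.tip_of(f,q)[:2]: print(q,'%.2f'%d['confidence'],w(f,d['location']))
```

```text
tray_notch 0.67 [0.46344624 0.12775211 0.09885805]
tray 0.65 [0.45843346 0.17502189 0.09921878]
tray_notch 0.75 [0.45963373 0.12860587 0.09680052]
```

View pics/t17.png

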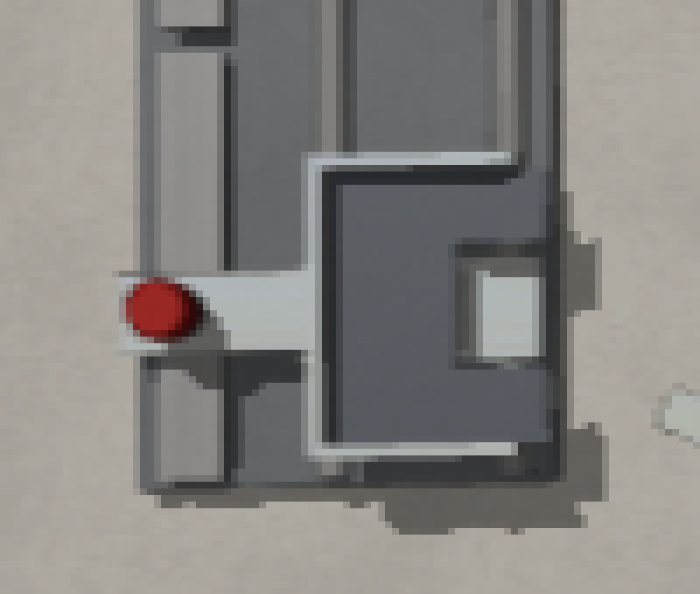

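Run:
```python
from h import *
f=grab('top')
c=lambda u,v:(u/7+160,v/6.6+200)
for n,p,z in [('openedge',c(551,300),.1),('openedge lower',c(551,430),.1),('backin_top',c(322,300),.122),('backin_floor',c(335,300),.1),('farin top',c(400,165),.122),('nearin top',c(400,443),.122),('nearout',c(400,457),.122),('farout',c(400,153),.122),('notch far',c(520,243),.1),('notch near',c(520,363),.1),('fence end',c(518,160),.122),('knob',c(158,310),.126),('backout up',c(305,160),.122),('backout low',c(305,455),.122)]: print(n,ray(f,p,z))
go((.4175,.1345,.36,-89.35),(.4175,.1345,.3255,-89.35))
```

```text
openedge [0.46342525 0.12296766 0.1       ]
openedge lower [0.40122962 0.12317046 0.1       ]
backin_top [0.46385454 0.22345328 0.122     ]
backin_floor [0.4647639  0.22114358 0.1       ]
farin top [0.52766736 0.18865546 0.122     ]
nearin top [0.39599129 0.18837439 0.122     ]
nearout [0.38943291 0.18836039 0.122     ]
farout [0.5334139  0.18866772 0.122     ]
notch far [0.49108303 0.13699325 0.1       ]
notch near [0.43339781 0.13711746 0.1       ]
fence end [0.52932077 0.13555017 0.122     ]
knob [0.45994792 0.29603458 0.126     ]
backout up [0.53065742 0.23143767 0.122     ]
backout low [0.39093209 0.23066496 0.122     ]
t 23.9 pos [ 0.4047 -0.0568  0.3423] toolx -91.4 q [-0.41  0.35  2.02 -0.    0.77  1.18] f [0.4 0.8 0. ] w 4.2 tilt [-0.003  0.001 -1.   ]
[-191.6   -8.   -17.5] yaw -2.1  alt yaw 177.9
[-191.5   -8.1   17. ] yaw -2.1  alt yaw 177.9
```

Run:
```python
from h import *
go((.418,.1285,.365,-89.35),(.418,.1285,.328,-89.35))
```

```text
t 23.9 pos [ 0.4047 -0.0568  0.3423] toolx -91.4 q [-0.41  0.35  2.02 -0.    0.77  1.18] f [0.4 0.8 0. ] w 4.2 tilt [-0.003  0.001 -1.   ]
[-185.6   -8.7  -22.5] yaw -2.1  alt yaw 177.9
[-185.5   -8.8   14.5] yaw -2.1  alt yaw 177.9
```

>>> step_arm(translation=[[0,0,-22],[-40,-3,-22],[-90,-5,-22],[-140,-7,-22],[-170,-8,-22],[-185,-8,-22],[-185,-8,-22]], yaw=[0,0,-1,-2,-2,-2,-2])

```text
time_s: 24.78
position: [0.4175, 0.1282, 0.3649]
ee_rot: [2.234, -2.207, -0.001]
ft_force: [0.0, -1.2, -0.7]
width: 0.0045
```

Run:
```python
from h import *
go((.418,.1285,.328,-89.35))
g=grab('side'); i=g['image'];cv2.imwrite('pics/s18.png',cv2.resize(i[90:230,165:305],None,fx=4.2,fy=4.2,interpolation=3))
g=grab('top'); i=g['image'];cv2.imwrite('pics/t18.png',cv2.resize(i[200:290,160:260],None,fx=7,fy=6.6,interpolation=3))
```

```text
t 24.77 pos [0.4175 0.1282 0.3649] toolx -89.29 q [ 0.04  0.34  1.93 -0.    0.87  1.6 ] f [ 0.  -1.2 -0.7] w 4.5 tilt [-0.001 -0.    -1.   ]
[-0.3 -0.6 36.9] yaw 0.1  alt yaw -179.9
```

View pics/s18.png

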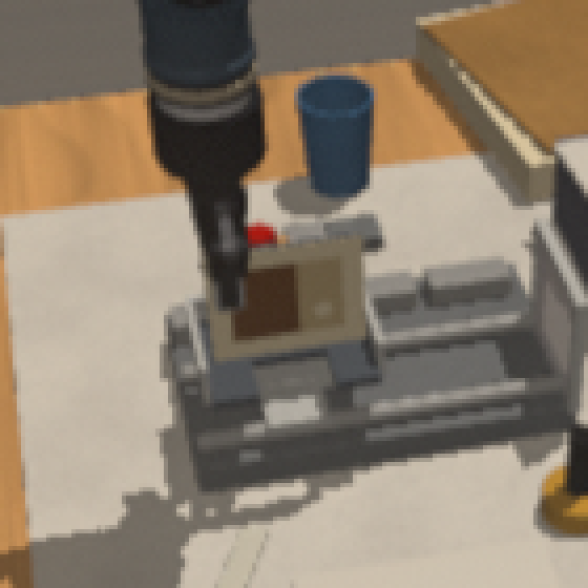

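View pics/t18.png

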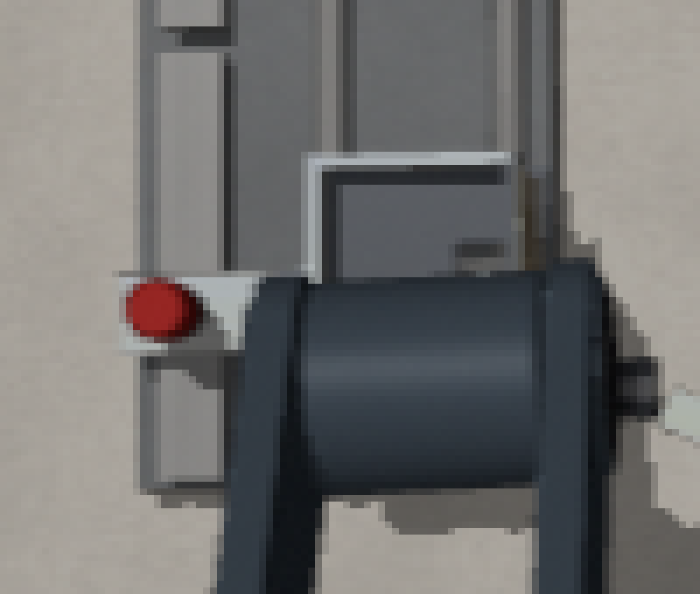

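>>> step_arm(translation=[[0,0,15],[0,0,28],[0,0,36],[0,0,38],[0,0,38]], yaw=[0,0,0,0,0])

```text
time_s: 25.5
position: [0.4177, 0.1276, 0.3276]
ee_rot: [-2.232, 2.21, -0.0]
ft_force: [1.0, -0.4, -0.2]
width: 0.0043
```

>>> step_arm(translation=[[0,0,1.5],[0,0,3],[0,0,3]], yaw=[0,0,0])

```text
time_s: 25.88
position: [0.4175, 0.128, 0.3245]
ee_rot: [-2.233, 2.209, -0.0]
ft_force: [0.5, 0.6, -1.1]
width: 0.004
```

>>> step_arm(translation=[[0,0,1],[0,0,2],[0,0,2]], yaw=[0,0,0])

```text
time_s: 26.25
position: [0.4176, 0.128, 0.3237]
ee_rot: [-2.233, 2.209, -0.001]
ft_force: [-2.0, -0.5, 11.1]
width: 0.0045
```

Run:
```python
from h import *
go((.418,.1285,.328,-89.35))
g=grab('side'); i=g['image'];cv2.imwrite('pics/s19.png',cv2.resize(i[130:230,185:305],None,fx=6,fy=6,interpolation=3))
```

```text
t 26.25 pos [0.4176 0.128  0.3237] toolx -89.37 q [ 0.04  0.42  1.97 -0.    0.75  1.6 ] f [-2.  -0.5 11.1] w 4.5 tilt [ 0.001 -0.    -1.   ]
[-0.5 -0.5 -4.3] yaw -0.0  alt yaw 180.0
```

View pics/s19.png

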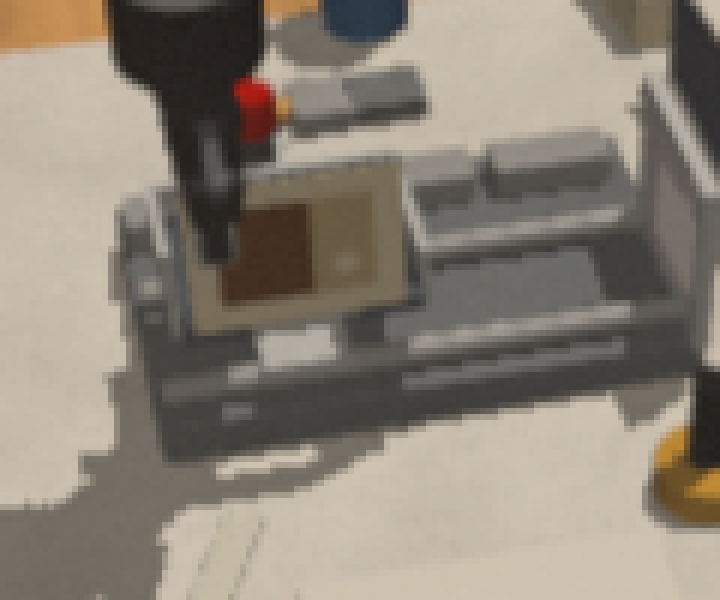

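>>> step_arm(translation=[[0,0,-1.5],[-4,0,-1.5],[-8,0,-1.5],[-14,0,-1.5],[-20,0,-2]], yaw=[0,0,0,0,0], gripper=14)

```text
time_s: 26.92
position: [0.4173, 0.1484, 0.3243]
ee_rot: [2.233, -2.209, -0.0]
ft_force: [-0.0, 0.2, -0.1]
width: 0.0138
```

Run:
```python
from h import *
go((.418,.1285,.328,-89.35))
g=grab('side'); i=g['image'];cv2.imwrite('pics/s20.png',cv2.resize(i[130:230,185:305],None,fx=6,fy=6,interpolation=3))
```

```text
t 26.93 pos [0.4173 0.1484 0.3243] toolx -89.38 q [ 0.09  0.42  1.96 -0.    0.76  1.65] f [-0.   0.2 -0.1] w 13.8 tilt [-0. -0. -1.]
[19.9 -0.5 -3.7] yaw -0.0  alt yaw 180.0
```

View pics/s20.png

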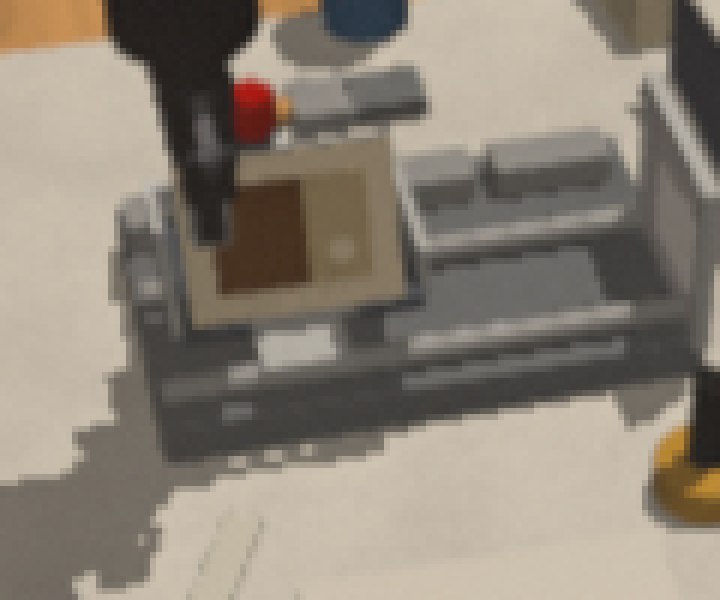

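>>> step_arm(translation=[[-4,0,0],[-9,0,5],[-14,0,11],[-19,0,17],[-24,0,23],[-28,0,29],[-31,0,34],[-31,0,36]], yaw=[0,0,0,0,0,0,0,0], gripper=85)

```text
time_s: 27.98
position: [0.417, 0.179, 0.2881]
ee_rot: [2.233, -2.209, -0.0]
ft_force: [0.2, 0.3, -0.6]
width: 0.0847
```

Run:
```python
from h import *
go((.418,.1285,.328,-89.35))
g=grab('side'); i=g['image'];cv2.imwrite('pics/s21.png',cv2.resize(i[130:230,185:305],None,fx=6,fy=6,interpolation=3))
```

```text
t 27.98 pos [0.417  0.179  0.2881] toolx -89.37 q [ 0.16  0.51  1.96 -0.    0.67  1.72] f [ 0.2  0.3 -0.6] w 84.7 tilt [-0.001 -0.    -1.   ]
[ 50.6  -0.5 -39.9] yaw -0.0  alt yaw 180.0
```

View pics/s21.png

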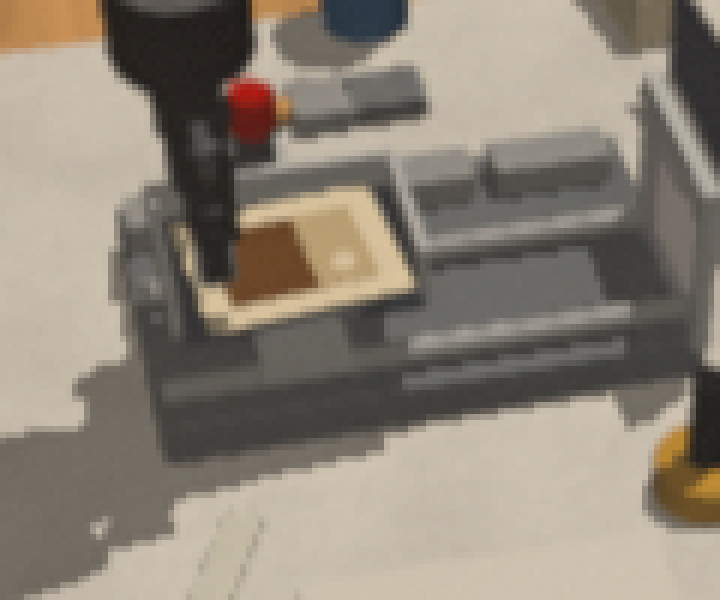

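Works. Rise and check.

>>> step_arm(translation=[[0,0,-30],[0,0,-80],[50,-30,-110],[100,-90,-110],[160,-150,-110],[220,-180,-110],[280,-180,-110],[340,-180,-110]], yaw=[0,0,0,0,0,0,0,0])

```text
time_s: 29.02
position: [0.5978, -0.1279, 0.3984]
ee_rot: [-2.233, 2.209, -0.001]
ft_force: [0.9, -0.4, 0.1]
width: 0.085
```

Run:
```python
from h import *
go((.56,-.268,.32,-91.3))
g=grab('side'); i=g['image'];cv2.imwrite('pics/s22.png',cv2.resize(i[130:230,185:305],None,fx=6,fy=6,interpolation=3))
g=grab('top'); i=g['image'];cv2.imwrite('pics/t22.png',cv2.resize(i[200:290,160:260],None,fx=7,fy=6.6,interpolation=3))
```

```text
t 29.02 pos [ 0.5978 -0.1279  0.3984] toolx -89.38 q [-0.39  0.52  1.48  0.    1.15  1.17] f [ 0.9 -0.4  0.1] w 85.0 tilt [ 0.001 -0.    -1.   ]
[139.7  39.4  78.4] yaw 1.9  alt yaw -178.1
```

View pics/s22.png

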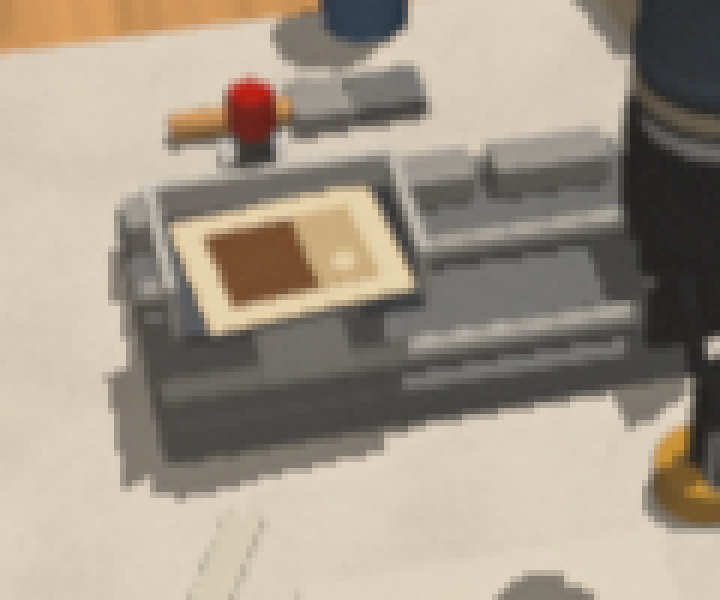

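View pics/t22.png

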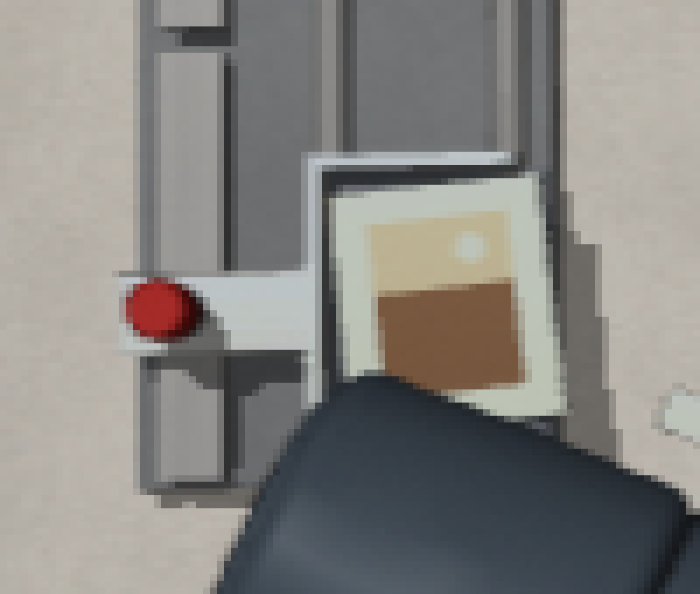

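>>> step_arm(translation=[[50,15,20],[100,30,50],[140,36,78],[140,36,78],[140,36,100],[140,36,115],[140,36,123],[140,36,123]], yaw=[0,1,2,2,2,2,2,2], gripper=50)

```text
time_s: 30.12
position: [0.5627, -0.2654, 0.2752]
ee_rot: [2.195, -2.247, -0.001]
ft_force: [-0.3, 0.1, 1.1]
width: 0.0502
```

Run:
```python
from h import *
go((.505,-.268,.2725,-91.3))
g=grab('side'); i=g['image'];cv2.imwrite('pics/s23.png',cv2.resize(i[180:330,210:360],None,fx=4,fy=4,interpolation=3))
```

```text
t 30.12 pos [ 0.5627 -0.2654  0.2752] toolx -91.34 q [-0.62  0.69  1.54  0.    0.91  0.97] f [-0.3  0.1  1.1] w 50.2 tilt [-0.001  0.001 -1.   ]
[ 3.9 57.6  2.8] yaw -0.0  alt yaw 180.0
```

View pics/s23.png

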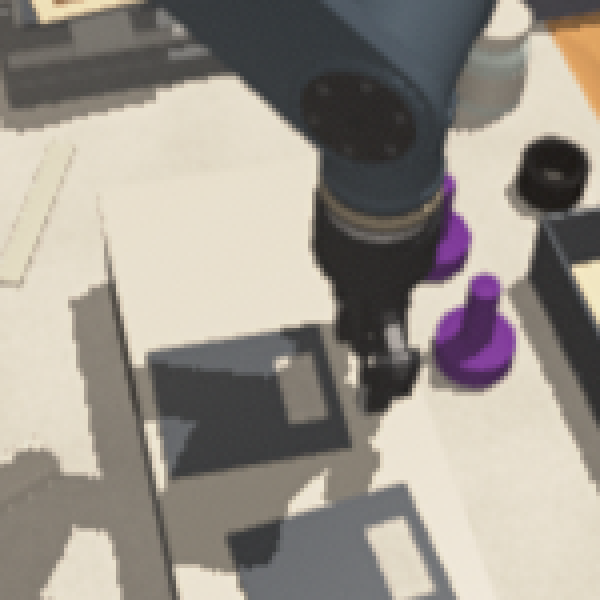

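>>> step_arm(translation=[[2,5,3],[2,14,3],[2,23,3],[2,32,3],[2,41,3],[2,50,3],[2,59,3],[2,66,3]], yaw=[0,0,0,0,0,0,0,0])

```text
time_s: 31.18
position: [0.4961, -0.2666, 0.2727]
ee_rot: [-2.194, 2.248, -0.001]
ft_force: [0.5, -0.2, 1.0]
width: 0.0501
```

>>> step_arm(translation=[[0,-10,0],[0,-10,-60],[20,20,-80],[50,60,-80],[68,66,-80],[68,66,-80]], yaw=[0,-10,-20,-30,-41,-51], gripper=40)

```text
time_s: 31.92
position: [0.4288, -0.3345, 0.3526]
ee_rot: [2.95, -1.079, 0.001]
ft_force: [0.1, 0.3, -0.4]
width: 0.0398
```

Run:
```python
from h import *
go((.43,-.335,.32,-1.3))
g=grab('side'); i=g['image'];cv2.imwrite('pics/s24.png',cv2.resize(i[180:330,210:360],None,fx=4,fy=4,interpolation=3))
for f in (g,grab('top')):
 for d in manip.tip_of(f,'mount_a')[:5]: print('%.2f'%d['confidence'],w(f,d['location']))
```

```text
t 31.93 pos [ 0.4288 -0.3345  0.3526] toolx -40.17 q [-0.87  0.49  1.69 -0.    0.96 -0.17] f [ 0.1  0.3 -0.4] w 39.8 tilt [ 0.    -0.001 -1.   ]
[ 1.2 -0.4 32.6] yaw -38.9  alt yaw 141.1
0.92 [ 0.43029053 -0.26599351  0.09570669]
0.80 [0.46291225 0.17042455 0.10619089]
0.70 [ 0.51519922 -0.40097122  0.10095194]
0.86 [ 0.42687316 -0.26620328  0.09883383]
0.75 [0.46899604 0.17184238 0.10496444]
0.64 [ 0.51105963 -0.40071915  0.09537888]
```

View pics/s24.png

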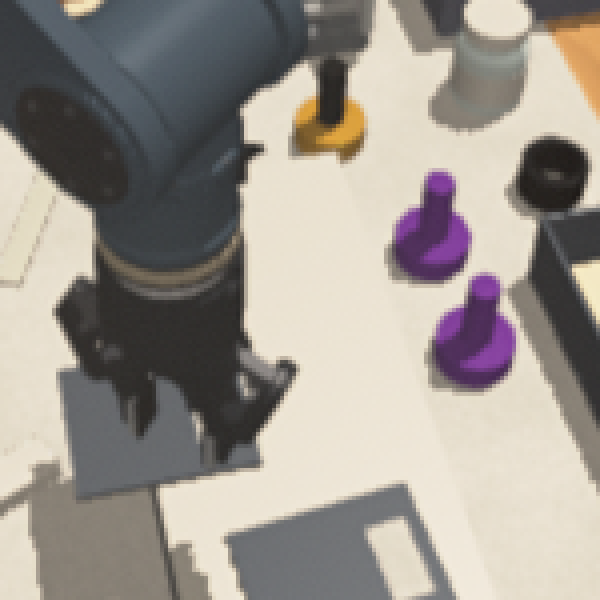

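>>> step_arm(translation=[[1,0,0],[1,0,0],[1,0,20],[1,0,50],[1,0,72],[1,0,78],[1,0,79]], yaw=[-10,-20,-30,-39,-39,-39,-39])

```text
time_s: 33.0
position: [0.4301, -0.3334, 0.2734]
ee_rot: [-3.141, 0.039, 0.0]
ft_force: [-0.2, 0.2, 0.2]
width: 0.0402
```

Run:
```python
from h import *
go((.4285,-.335,.274,-1.3))
g=grab('side'); i=g['image'];cv2.imwrite('pics/s25.png',cv2.resize(i[180:330,210:360],None,fx=4,fy=4,interpolation=3))
```

```text
t 33.0 pos [ 0.4301 -0.3334  0.2734] toolx -1.42 q [-0.86  0.61  1.75 -0.    0.78 -0.84] f [-0.2  0.2  0.2] w 40.2 tilt [-0.  0. -1.]
[-1.5  1.6 -0.6] yaw -0.1  alt yaw 179.9
```

View pics/s25.png

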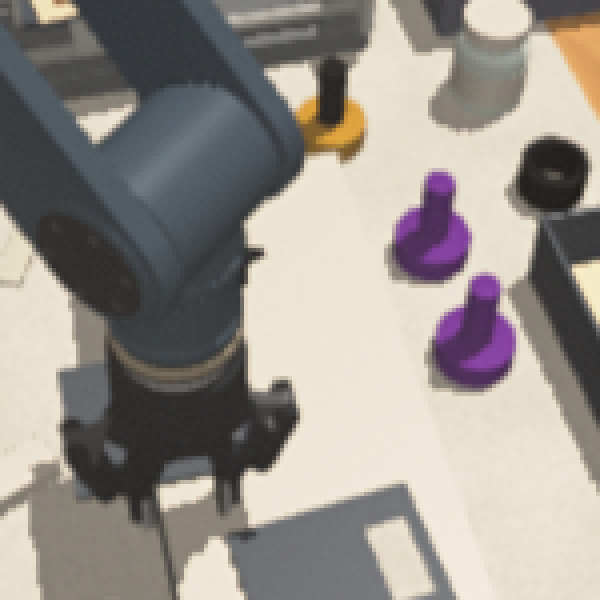

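>>> step_arm(translation=[[-1,-10,0],[-1,-22,0],[-1,-36,0],[-1,-50,0],[-1,-64,0],[-1,-78,0],[-1,-92,0],[-1,-105,0]], yaw=[0,0,0,0,0,0,0,0])

```text
time_s: 34.05
position: [0.4317, -0.2281, 0.274]
ee_rot: [3.14, -0.038, 0.003]
ft_force: [0.0, -3.0, 5.5]
width: 0.0397
```

Run:
```python
from h import *
go((.4285,-.128,.274,-1.3))
```

```text
t 34.05 pos [ 0.4317 -0.2281  0.274 ] toolx -1.38 q [-0.72  0.56  1.89 -0.    0.69 -0.69] f [ 0.  -3.   5.5] w 39.7 tilt [ 0.002 -0.002 -1.   ]
[  -5.6 -100.    -0.2] yaw -0.1  alt yaw 179.9
```

>>> step_arm(translation=[[0,-13,-1],[0,-27,-1],[0,-41,-1],[0,-55,-1],[0,-69,-1],[0,-82,-1],[0,-93,-1],[0,-100,-1]], yaw=[0,0,0,0,0,0,0,0])

```text
time_s: 35.05
position: [0.4336, -0.1277, 0.2744]
ee_rot: [-3.141, 0.037, 0.001]
ft_force: [0.3, 0.9, 0.5]
width: 0.0399
```

>>> step_arm(translation=[[0,8,0],[0,8,-60],[60,0,-90],[80,-60,-90],[60,-110,-90],[30,-120,-70],[12,-120,-50]], yaw=[0,0,0,0,0,0,0])

```text
time_s: 35.92
position: [0.4474, -0.0082, 0.3242]
ee_rot: [3.141, -0.035, -0.0]
ft_force: [0.5, -0.3, -0.4]
width: 0.0396
```

Run:
```python
from h import *
go((.4425,-.0225,.280,-1.3))
g=grab('side'); i=g['image'];cv2.imwrite('pics/s26.png',cv2.resize(i[180:330,210:360],None,fx=4,fy=4,interpolation=3))
for f in (g,grab('top')):
 for d in manip.tip_of(f,'mount_a')[:5]: print('%.2f'%d['confidence'],w(f,d['location']))
```

```text
t 35.92 pos [ 0.4474 -0.0082  0.3242] toolx -1.29 q [-0.27  0.43  1.95 -0.    0.77 -0.25] f [ 0.5 -0.3 -0.4] w 39.6 tilt [-0. -0. -1.]
[-4.6 14.4 44.2] yaw 0.0  alt yaw -180.0
0.89 [ 0.51366274 -0.40128187  0.09633429]
0.83 [ 0.4306068  -0.07220363  0.10035461]
0.82 [0.46413476 0.17281646 0.10359728]
0.77 [ 0.51130018 -0.40343546  0.09730601]
0.69 [0.63175715 0.03512808 0.06374173]
0.64 [ 0.43173613 -0.06933667  0.09738125]
```

View pics/s26.png

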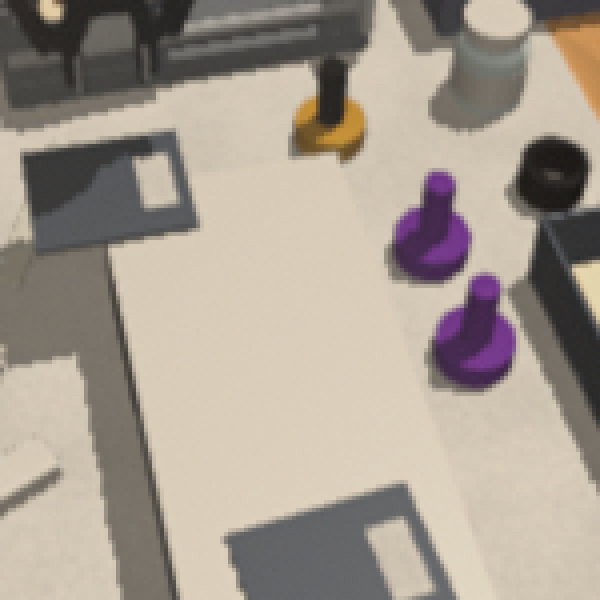

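>>> step_arm(translation=[[-5,16,20],[-5,16,38],[-5,16,44],[-5,16,44],[-5,16,44]], yaw=[0,0,0,0,0])

```text
time_s: 36.75
position: [0.4438, -0.0249, 0.2811]
ee_rot: [3.141, -0.038, 0.003]
ft_force: [-0.9, 0.5, 0.1]
width: 0.0402
```

>>> step_arm(translation=[[0,22.5,31],[0,22.5,31],[0,22.5,31]], yaw=[0,0,0])

```text
time_s: 37.12
position: [0.4426, -0.047, 0.2497]
ee_rot: [-3.141, 0.038, 0.001]
ft_force: [0.1, 1.7, -1.4]
width: 0.0398
```

Run:
```python
from h import *
go((.45,-.0475,.250,-1.3))
g=grab('side'); i=g['image'];cv2.imwrite('pics/s27.png',cv2.resize(i[180:330,210:360],None,fx=4,fy=4,interpolation=3))
```

```text
t 37.12 pos [ 0.4426 -0.047   0.2497] toolx -1.39 q [-0.36  0.58  2.01  0.    0.55 -0.33] f [ 0.1  1.7 -1.4] w 39.8 tilt [-0.  0. -1.]
[ 7.4  0.3 -0.4] yaw -0.1  alt yaw 179.9
```

View pics/s27.png

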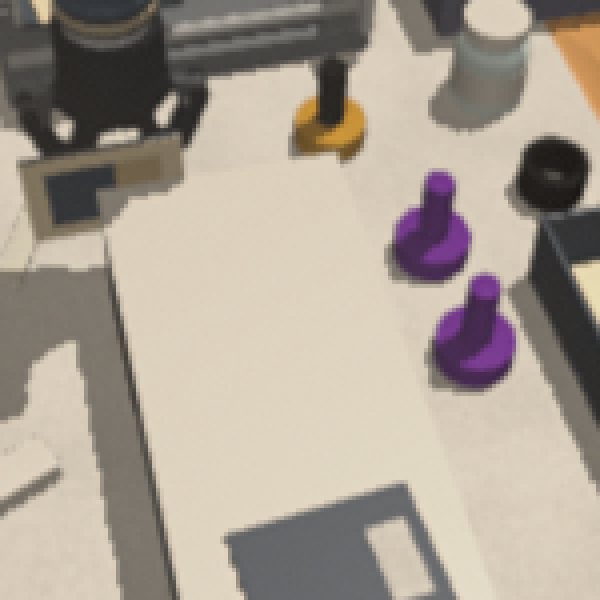

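>>> step_arm(translation=[[0,-1,0],[0,-2,0],[0,-2.5,0],[0,-2.5,0]], yaw=[0,0,0,0])

```text
time_s: 37.67
position: [0.4428, -0.0448, 0.2496]
ee_rot: [3.141, -0.038, 0.001]
ft_force: [-0.7, -0.3, 0.8]
width: 0.0399
```

Run:
```python
from h import *
go((.45,-.0475,.250,-1.3))
g=grab('side'); i=g['image'];cv2.imwrite('pics/s28.png',cv2.resize(i[180:330,210:360],None,fx=4,fy=4,interpolation=3))
```

```text
t 37.67 pos [ 0.4428 -0.0448  0.2496] toolx -1.38 q [-0.35  0.58  2.01 -0.    0.55 -0.33] f [-0.7 -0.3  0.8] w 39.9 tilt [ 0. -0. -1.]
[ 7.3  2.5 -0.4] yaw -0.1  alt yaw 179.9
```

View pics/s28.png

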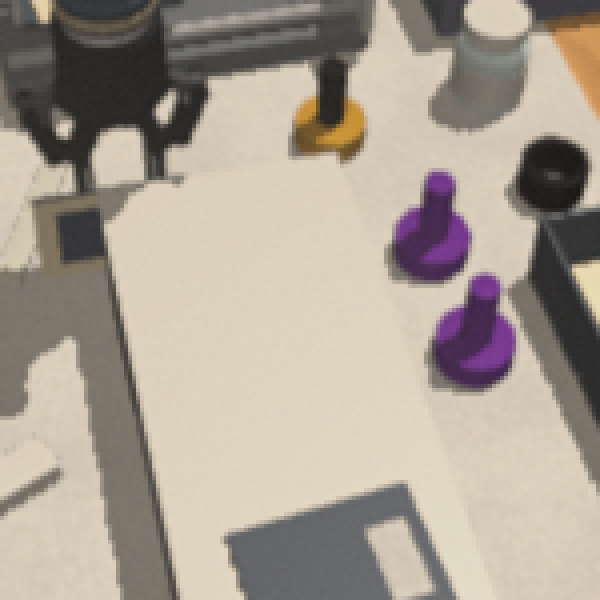

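Run:
```python
from h import *
g=grab('side'); i=g['image'];cv2.imwrite('pics/s29.png',cv2.resize(i[215:260,205:265],None,fx=12,fy=12,interpolation=3))
b=ray(g,(221.3,248),0.0);print('bottom',b)
print(ray(g,(218.5,229.8),.096))
```

```text
bottom [ 0.38039162 -0.05114509  0.        ]
[ 0.37951768 -0.06059404  0.096     ]
```

View pics/s29.png

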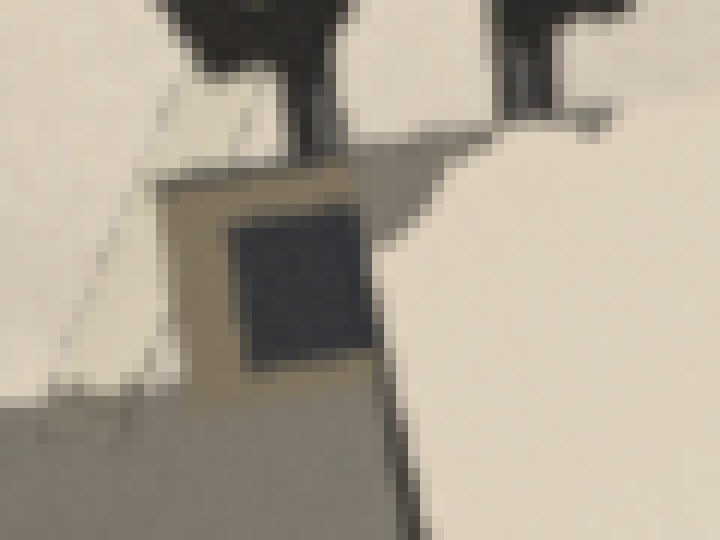

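>>> step_arm(translation=[[0,-4,0],[0,-11,0],[0,-20,-30],[0,-40,-80],[0,-50,-80],[0,-50,-80]], yaw=[0,0,5,15,25,35], gripper=50)

```text
time_s: 38.52
position: [0.4436, 0.0064, 0.3303]
ee_rot: [-2.982, 0.987, -0.002]
ft_force: [0.5, 0.0, -0.2]
width: 0.0499
```

Run:
```python
from h import *
g=grab('side'); i=g['image'];cv2.imwrite('pics/s30.png',cv2.resize(i[205:265,205:275],None,fx=10,fy=10,interpolation=3))
go((.402,-.059,.30,-91.3))
```

```text
t 38.58 pos [0.4436 0.0062 0.33  ] toolx -36.85 q [-0.24  0.41  1.95  0.    0.78  0.4 ] f [-0.1 -0.5 -0.4] w 50.1 tilt [ 0.001 -0.    -1.   ]
[ 5.7 77.1 29.9] yaw 54.5  alt yaw -125.5
```

View pics/s30.png

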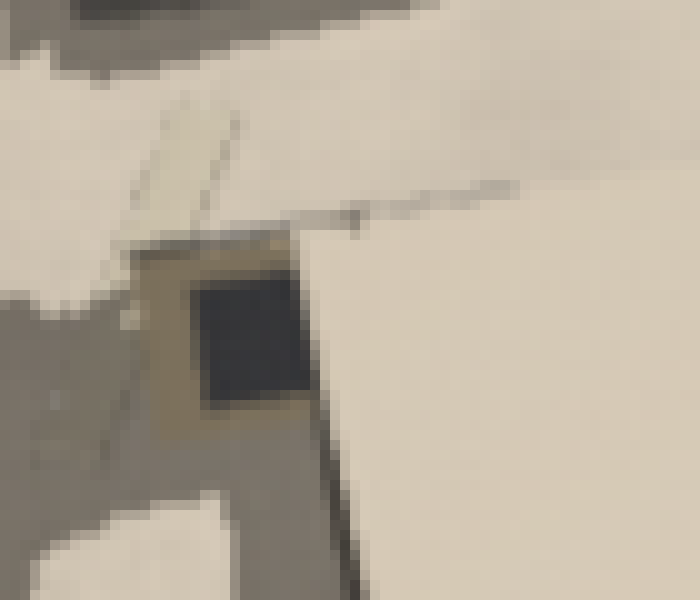

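>>> step_arm(translation=[[2,38,0],[5,76,0],[5,76,0],[5,76,0],[5,76,10],[5,76,30],[5,76,60],[5,76,70]], yaw=[10,20,30,40,50,54.5,54.5,54.5])

```text
time_s: 39.58
position: [0.4025, -0.0586, 0.2583]
ee_rot: [2.205, -2.236, -0.005]
ft_force: [-0.3, 0.0, 0.4]
width: 0.0501
```

Run:
```python
from h import *
g=grab('side'); i=g['image'];cv2.imwrite('pics/s31.png',cv2.resize(i[170:270,185:305],None,fx=6,fy=6,interpolation=3))
go((.403,-.0595,.2225,-91.3))
```

```text
t 39.62 pos [ 0.4025 -0.0586  0.2579] toolx -90.81 q [-0.42  0.54  2.1   0.    0.51  1.16] f [-0.6 -0.3 -0.1] w 49.7 tilt [-0.003  0.002 -1.   ]
[ 0.9 -0.7 35.4] yaw 0.5  alt yaw -179.5
```

View pics/s31.png

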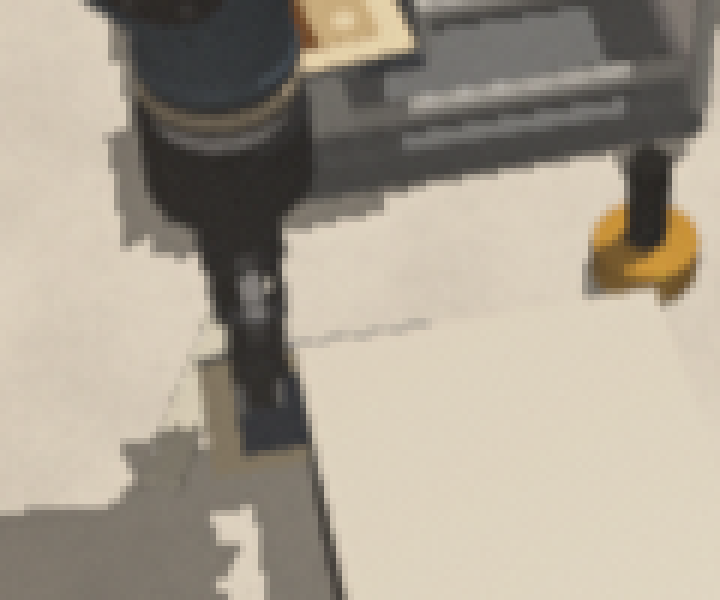

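>>> step_arm(translation=[[1,-1,15],[1,-1,28],[1,-1,35],[1,-1,35]], yaw=[0.5,0.5,0.5,0.5])

```text
time_s: 40.12
position: [0.4039, -0.0599, 0.2246]
ee_rot: [2.195, -2.248, -0.0]
ft_force: [0.8, -1.2, 0.2]
width: 0.0501
```

>>> step_arm(translation=[[0,0,0],[0,0,0],[0,0,0],[0,0,0],[0,0,0],[0,0,0]], yaw=[0,0,0,0,0,0], gripper=0, force=60)

```text
time_s: 40.88
position: [0.4039, -0.0599, 0.2249]
ee_rot: [-2.194, 2.248, -0.001]
ft_force: [-1.0, -0.0, 5.8]
width: 0.0041
```

>>> step_arm(translation=[[-5,0,0],[-5,0,-15],[-5,0,-50],[-5,0,-100],[-5,0,-146],[-5,0,-146]], yaw=[0,0,0,0,0,0])

```text
time_s: 41.62
position: [0.4047, -0.0551, 0.3733]
ee_rot: [-2.193, 2.246, -0.012]
ft_force: [-0.0, -0.2, -2.1]
width: 0.0038
```

Run:
```python
from h import *
g=grab('side'); i=g['image'];cv2.imwrite('pics/s32.png',cv2.resize(i[110:250,165:305],None,fx=4.2,fy=4.2,interpolation=3))
go((.4285,.1285,.370,-89.35))
f=grab('top')
for n,g in(('s',g),('t',f)):
  for d in manip.tip_of(g,'weight')[:4]: print(n,'%.2f'%d['confidence'],w(g,d['location']))
```

```text
t 41.67 pos [ 0.404  -0.0549  0.3716] toolx -91.38 q [-0.41  0.29  1.99 -0.    0.86  1.18] f [-0.7 -0.2 -1.1] w 4.3 tilt [ 0.003 -0.001 -1.   ]
[-184.   -20.1    1.4] yaw -2.0  alt yaw 178.0
s 0.88 [ 0.67348314 -0.20123305 -0.00265041]
s 0.76 [ 0.6787392  -0.10017866  0.00124361]
s 0.74 [ 0.63122131  0.03520345 -0.00126776]
t 0.83 [ 0.67426071 -0.20312073 -0.00329178]
t 0.52 [ 0.62969919  0.03809857 -0.00293083]
t 0.52 [ 4.12356801e-01 -5.66289099e-01  3.74173144e-04]
t 0.49 [ 0.67680928 -0.10014408 -0.0031759 ]
```

View pics/s32.png

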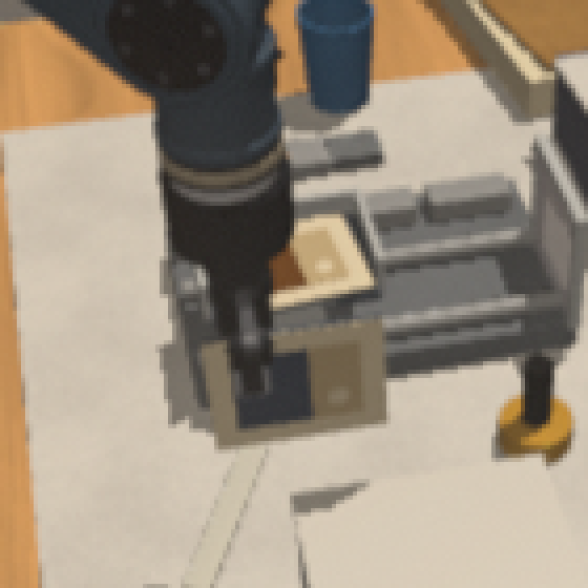

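>>> step_arm(translation=[[-40,-5,0],[-90,-10,0],[-140,-15,0],[-170,-20,0],[-184,-20,0],[-184,-20,0]], yaw=[0,-1,-2,-2,-2,-2])

```text
time_s: 42.58
position: [0.428, 0.1288, 0.3694]
ee_rot: [2.233, -2.206, -0.003]
ft_force: [0.1, 0.2, -1.5]
width: 0.0042
```

Run:
```python
from h import *
g=grab('side'); i=g['image'];cv2.imwrite('pics/s33.png',cv2.resize(i[90:230,165:305],None,fx=4.2,fy=4.2,interpolation=3))
go((.429,.129,.332,-89.35))
```

```text
t 42.62 pos [0.4281 0.1282 0.3697] toolx -89.36 q [ 0.04  0.35  1.9  -0.    0.9   1.6 ] f [-0.2  0.  -0.7] w 4.3 tilt [-0.002 -0.001 -1.   ]
[-0.9 -1.  37.7] yaw -0.0  alt yaw 180.0
```

View pics/s33.png

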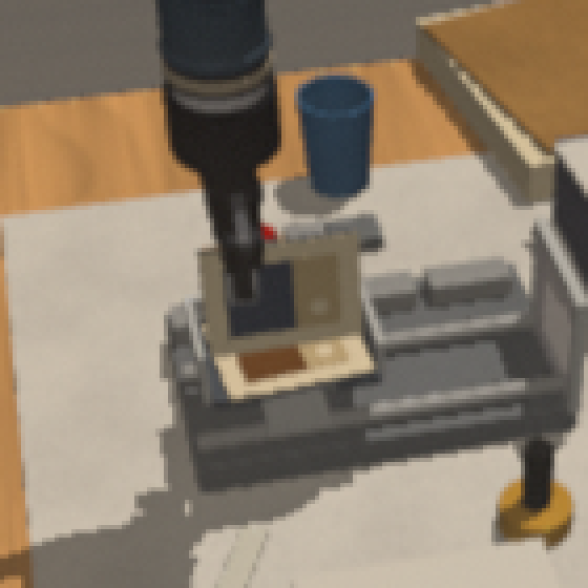

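>>> step_arm(translation=[[-1,0,15],[-1,0,28],[-1,0,36],[-1,0,38],[-1,0,38]], yaw=[0,0,0,0,0])

```text
time_s: 43.25
position: [0.4285, 0.1293, 0.3325]
ee_rot: [2.233, -2.21, -0.0]
ft_force: [-0.6, -0.3, -1.1]
width: 0.0043
```

>>> step_arm(translation=[[0,0,1],[0,0,2],[0,0,2]], yaw=[0,0,0])

```text
time_s: 43.62
position: [0.4284, 0.1296, 0.3306]
ee_rot: [-2.233, 2.209, -0.0]
ft_force: [-0.0, 0.2, -0.2]
width: 0.0042
```

>>> step_arm(translation=[[0,0,1],[0,0,2],[0,0,2]], yaw=[0,0,0])

```text
time_s: 44.0
position: [0.4285, 0.1296, 0.3299]
ee_rot: [-2.233, 2.209, -0.002]
ft_force: [-2.9, -0.8, 12.5]
width: 0.0045
```

>>> step_arm(translation=[[0,0,-1.5],[-4,0,-1.5],[-8,0,-1.5],[-14,0,-1.5],[-20,0,-2]], yaw=[0,0,0,0,0], gripper=14)

```text
time_s: 44.62
position: [0.4282, 0.15, 0.3303]
ee_rot: [2.233, -2.209, -0.001]
ft_force: [0.6, -0.7, -0.2]
width: 0.0139
```

Run:
```python
from h import *
go((.418,.1285,.328,-89.35))
g=grab('side'); i=g['image'];cv2.imwrite('pics/s34.png',cv2.resize(i[130:230,185:305],None,fx=6,fy=6,interpolation=3))
```

```text
t 44.62 pos [0.4282 0.15   0.3303] toolx -89.38 q [ 0.09  0.42  1.93 -0.    0.79  1.65] f [ 0.6 -0.7 -0.2] w 13.9 tilt [-0.001 -0.    -1.   ]
[21.4 10.4  2.3] yaw -0.0  alt yaw 180.0
```

View pics/s34.png

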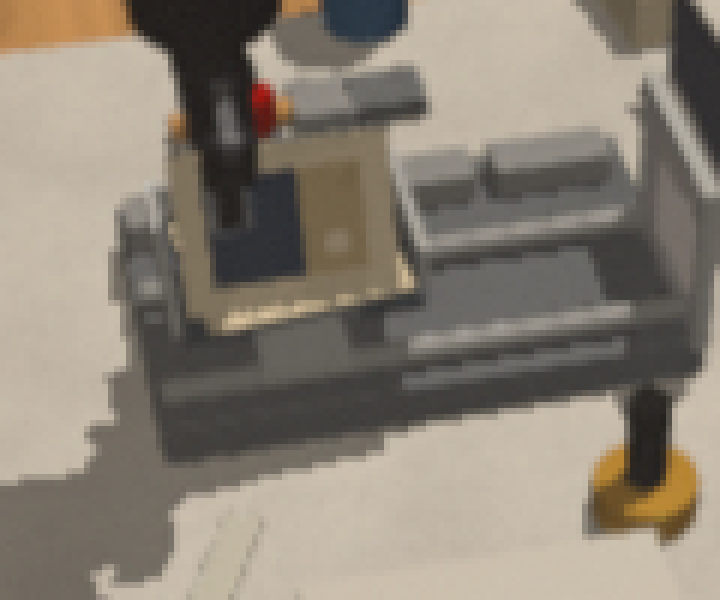

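>>> step_arm(translation=[[-4,0,0],[-9,0,5],[-14,0,11],[-19,0,17],[-24,0,23],[-28,0,29],[-30,0,34],[-30,0,37]], yaw=[0,0,0,0,0,0,0,0], gripper=85)

```text
time_s: 45.68
position: [0.4279, 0.1796, 0.2931]
ee_rot: [2.233, -2.209, -0.0]
ft_force: [0.1, -0.3, 0.1]
width: 0.0852
```

>>> step_arm(translation=[[0,0,-30],[0,0,-80],[50,-30,-110],[100,-90,-110],[160,-150,-110],[220,-180,-110],[280,-180,-110],[340,-180,-110]], yaw=[0,0,0,0,0,0,0,0])

```text
time_s: 46.68
position: [0.6087, -0.1272, 0.4031]
ee_rot: [-2.233, 2.209, -0.001]
ft_force: [1.1, 0.5, 0.4]
width: 0.085
```

Run:
```python
from h import *
go((.592,-.402,.30,-91.3))
g=grab('side'); i=g['image'];cv2.imwrite('pics/s35.png',cv2.resize(i[130:230,185:305],None,fx=6,fy=6,interpolation=3))
g=grab('top'); i=g['image'];cv2.imwrite('pics/t35.png',cv2.resize(i[200:290,160:260],None,fx=7,fy=6.6,interpolation=3))
```

```text
t 46.67 pos [ 0.6087 -0.1272  0.4031] toolx -89.38 q [-0.39  0.52  1.44  0.    1.17  1.17] f [1.1 0.5 0.4] w 85.0 tilt [ 0.001 -0.    -1.   ]
[274.5  19.7 103.1] yaw 1.9  alt yaw -178.1
```

View pics/s35.png

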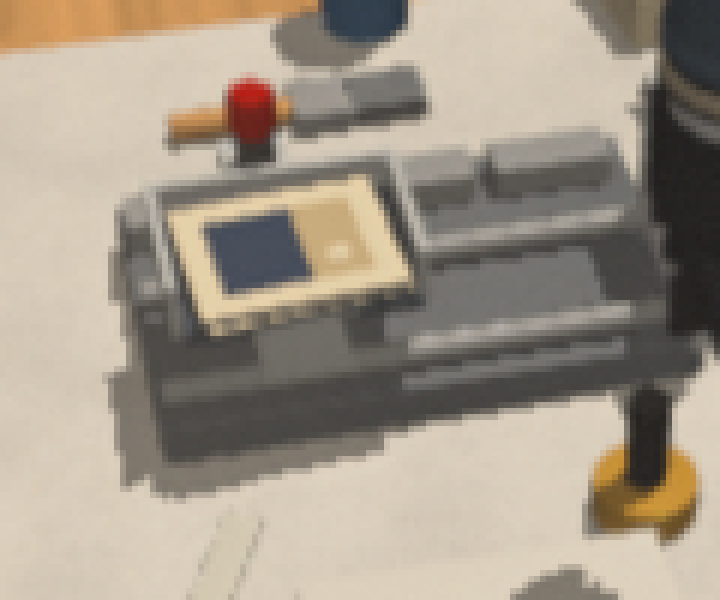

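View pics/t35.png

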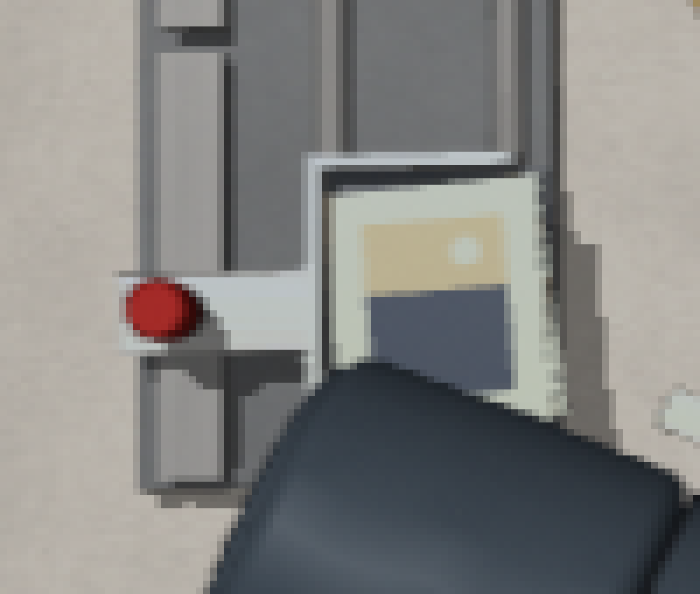

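>>> step_arm(translation=[[60,4,10],[120,8,30],[180,12,60],[230,16,90],[265,17,110],[274,18,122],[274,18,128],[274,18,128]], yaw=[0,1,2,2,2,2,2,2], gripper=50)

```text
time_s: 47.78
position: [0.5932, -0.3974, 0.2755]
ee_rot: [-2.196, 2.246, 0.002]
ft_force: [-0.0, 0.6, -0.0]
width: 0.05
```

Run:
```python
from h import *
go((.493,-.402,.2725,-91.3))
g=grab('side'); i=g['image'];cv2.imwrite('pics/s36.png',cv2.resize(i[220:370,210:360],None,fx=4,fy=4,interpolation=3))
```

```text
t 47.77 pos [ 0.5932 -0.3974  0.2755] toolx -91.3 q [-0.75  0.79  1.29  0.    1.07  0.85] f [-0.   0.6 -0. ] w 50.0 tilt [-0.001  0.001 -1.   ]
[  6.9 100.1   3.1] yaw -0.0  alt yaw 180.0
```

View pics/s36.png

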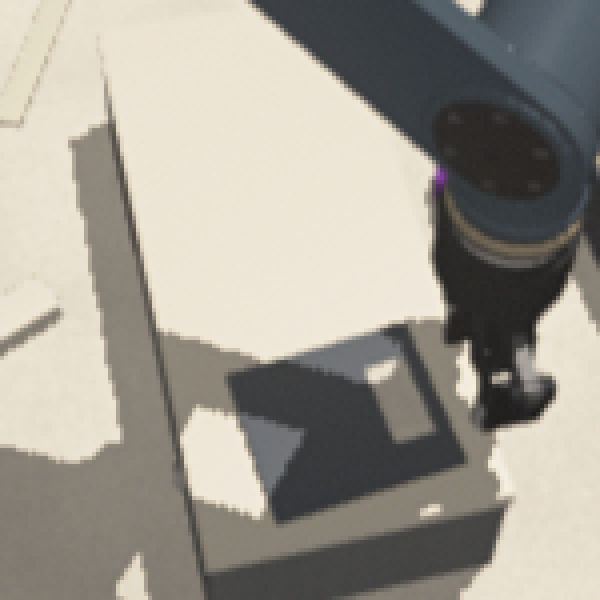

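>>> step_arm(translation=[[5,0,2.5],[5,10,2.5],[5,20,2.5],[5,30,2.5],[5,40,2.5],[5,51,2.5],[5,62,2.5],[5,73,2.5]], yaw=[0,0,0,0,0,0,0,0])

```text
time_s: 48.82
position: [0.5192, -0.4027, 0.2733]
ee_rot: [-2.194, 2.248, -0.002]
ft_force: [0.6, -0.2, 1.6]
width: 0.0497
```

>>> step_arm(translation=[[0,9,0],[0,18,0],[0,27,0],[0,27,0],[0,17,0],[0,10,-50],[0,10,-80]], yaw=[0,0,0,0,0,0,0])

```text
time_s: 49.7
position: [0.5111, -0.4023, 0.3539]
ee_rot: [-2.195, 2.247, -0.001]
ft_force: [0.2, -0.3, -0.5]
width: 0.0501
```

Run:
```python
from h import *
go((.427,-.471,.33,-1.3))
g=grab('side'); i=g['image'];cv2.imwrite('pics/s37.png',cv2.resize(i[220:370,210:360],None,fx=4,fy=4,interpolation=3))
for f in (g,grab('top')):
 for d in manip.tip_of(f,'mount_a')[:5]: print('%.2f'%d['confidence'],w(f,d['location']))
 for d in manip.tip_of(f,'glove_box')[:2]: print('gb %.2f'%d['confidence'],w(f,d['location']))
```

```text
t 49.7 pos [ 0.5111 -0.4023  0.3539] toolx -91.34 q [-0.84  0.62  1.41  0.    1.11  0.76] f [ 0.2 -0.3 -0.5] w 50.1 tilt [ 0. -0. -1.]
[70.7 82.5 23.9] yaw -90.0  alt yaw 90.0
0.58 [ 0.42823298 -0.39551851  0.09920822]
0.88 [0.46046183 0.17292824 0.10921039]
0.57 [ 0.42172161 -0.39272226  0.09487176]
gb 0.95 [ 0.41646043 -0.56542293 -0.00276748]
gb 0.17 [ 0.79127302 -0.06557984 -0.00143633]
```

View pics/s37.png

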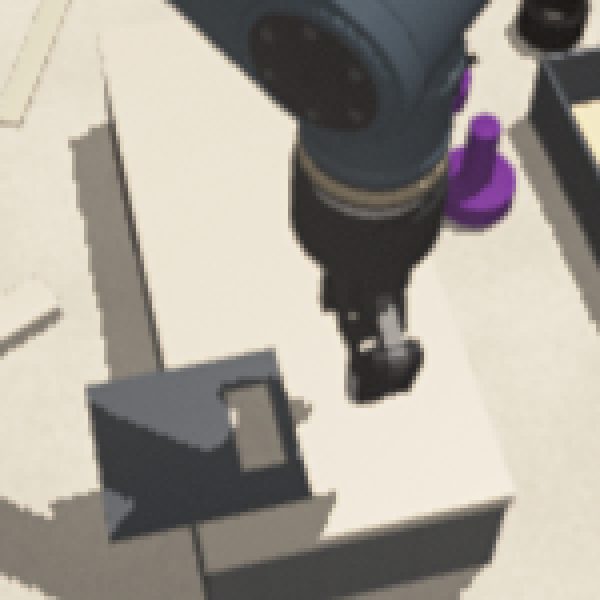

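>>> step_arm(translation=[[30,40,0],[62,84,0],[62,84,0],[62,84,0],[62,84,0],[62,84,0],[62,84,0],[62,84,30]], yaw=[-10,-21,-31,-42,-52,-63,-73,-84], gripper=40)

```text
time_s: 51.0
position: [0.4247, -0.4627, 0.3231]
ee_rot: [3.133, -0.2, 0.003]
ft_force: [0.2, 0.1, -0.1]
width: 0.0402
```

Run:
```python
from h import *
go((.4255,-.462,.275,-1.3))
```

```text
t 51.0 pos [ 0.4247 -0.4627  0.3231] toolx -7.3 q [-1.01  0.63  1.5   0.    1.01 -0.88] f [ 0.2  0.1 -0.1] w 40.2 tilt [ 0.001 -0.002 -1.   ]
[ 0.7 -0.9 48.1] yaw -6.0  alt yaw 174.0
```

>>> step_arm(translation=[[0,0,20],[0,0,38],[0,0,46],[0,0,48.5],[0,0,48.5]], yaw=[-6,-6,-6,-6,-6])

```text
time_s: 51.62
position: [0.4245, -0.4624, 0.2748]
ee_rot: [3.141, -0.046, 0.001]
ft_force: [0.0, 0.5, -0.8]
width: 0.0404
```

Run:
```python
from h import *
go((.4255,-.128,.2745,-1.3))
g=grab('side'); i=g['image'];cv2.imwrite('pics/s38.png',cv2.resize(i[220:370,210:360],None,fx=4,fy=4,interpolation=3))
```

```text
t 51.62 pos [ 0.4245 -0.4624  0.2748] toolx -1.67 q [-1.01  0.69  1.53 -0.    0.92 -0.98] f [ 0.   0.5 -0.8] w 40.4 tilt [ 0.    -0.001 -1.   ]
[-8.700e+00 -3.343e+02  1.000e-01] yaw -0.4  alt yaw 179.6
```

View pics/s38.png

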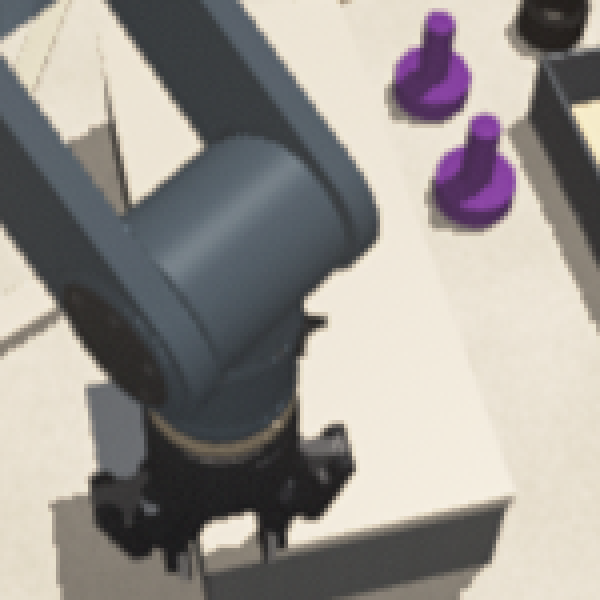

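>>> step_arm(translation=[[0,-12,-0.5],[0,-26,-0.5],[0,-41,-0.5],[0,-56,-0.5],[0,-71,-0.5],[0,-86,-0.5],[0,-101,-0.5],[0,-116,-0.5]], yaw=[-0.4,-0.4,-0.4,-0.4,-0.4,-0.4,-0.4,-0.4])

```text
time_s: 52.68
position: [0.4279, -0.3458, 0.2755]
ee_rot: [3.14, -0.034, 0.002]
ft_force: [0.3, -2.8, 6.2]
width: 0.04
```

>>> step_arm(translation=[[0,-15,0],[0,-30,0],[0,-45,0],[0,-60,0],[0,-75,0],[0,-90,0],[0,-105,0],[0,-120,0]], yaw=[0,0,0,0,0,0,0,0])

```text
time_s: 53.68
position: [0.4305, -0.2259, 0.2754]
ee_rot: [3.14, -0.034, 0.002]
ft_force: [-1.4, -3.9, 5.8]
width: 0.0401
```

Run:
```python
from h import *
go((.432,-.128,.2745,-1.3))
```

```text
t 53.67 pos [ 0.4305 -0.2259  0.2754] toolx -1.24 q [-0.71  0.56  1.89 -0.    0.69 -0.69] f [-1.4 -3.9  5.8] w 40.1 tilt [ 0.001 -0.002 -1.   ]
[ -0.6 -97.9   0.8] yaw 0.1  alt yaw -179.9
```

>>> step_arm(translation=[[0,-13,-1],[0,-27,-1],[0,-41,-1],[0,-55,-1],[0,-69,-1],[0,-81,-1],[0,-91,-1],[0,-98,-1]], yaw=[0,0,0,0,0,0,0,0])

```text
time_s: 54.68
position: [0.4324, -0.1276, 0.2759]
ee_rot: [-3.141, 0.034, 0.0]
ft_force: [-0.5, -0.6, 0.1]
width: 0.0399
```

>>> step_arm(translation=[[0,8,0],[0,8,-60],[60,0,-90],[80,-60,-90],[60,-110,-90],[30,-120,-70],[12,-120,-50]], yaw=[0,0,0,0,0,0,0])

```text
time_s: 55.55
position: [0.4459, -0.0079, 0.3258]
ee_rot: [3.141, -0.031, 0.0]
ft_force: [0.1, -0.0, 1.3]
width: 0.0397
```

Run:
```python
from h import *
go((.4425,-.0248,.281,-1.3))
g=grab('side'); i=g['image'];cv2.imwrite('pics/s39.png',cv2.resize(i[180:330,210:360],None,fx=4,fy=4,interpolation=3))
for f in (g,grab('top')):
 for d in manip.tip_of(f,'mount_a')[:5]: print('%.2f'%d['confidence'],w(f,d['location']))
```

```text
t 55.55 pos [ 0.4459 -0.0079  0.3258] toolx -1.14 q [-0.27  0.42  1.95 -0.    0.77 -0.25] f [ 0.1 -0.   1.3] w 39.7 tilt [ 0. -0. -1.]
[-3.1 17.  44.8] yaw 0.2  alt yaw -179.8
0.81 [ 0.43624398 -0.0709274   0.09915316]
0.65 [0.4623875  0.17410119 0.10838337]
0.69 [ 0.42806574 -0.06815666  0.09273089]
```

View pics/s39.png

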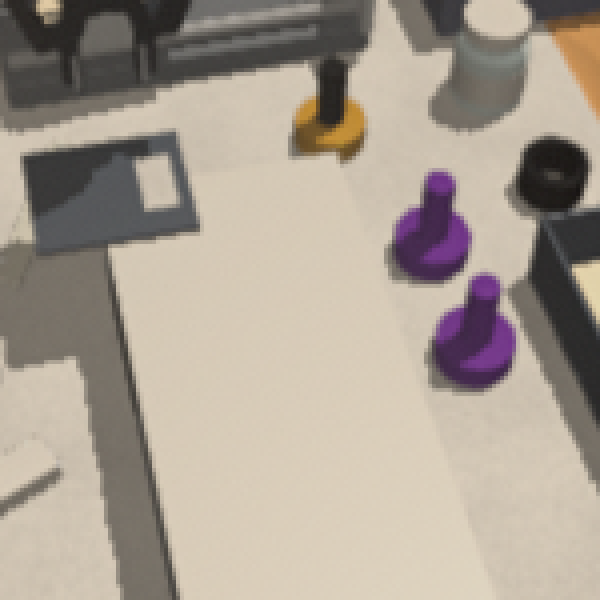

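Same layout as before. Repeat the tip.

>>> step_arm(translation=[[-3,17,20],[-3,17,38],[-3,17,45],[-3,17,45],[-3,17,45]], yaw=[0,0,0,0,0])

```text
time_s: 56.38
position: [0.4443, -0.0257, 0.2816]
ee_rot: [3.141, -0.034, 0.003]
ft_force: [0.6, -0.8, 0.3]
width: 0.04
```

>>> step_arm(translation=[[0,22.5,31],[0,22.5,31],[0,22.5,31]], yaw=[0,0,0])

```text
time_s: 56.75
position: [0.4427, -0.0474, 0.2499]
ee_rot: [-3.14, 0.035, 0.003]
ft_force: [-0.6, 4.3, -2.1]
width: 0.0402
```

Run:
```python
from h import *
go((.45,-.0475,.250,-1.3))
g=grab('side'); i=g['image'];cv2.imwrite('pics/s40.png',cv2.resize(i[180:330,210:360],None,fx=4,fy=4,interpolation=3))
```

```text
t 56.75 pos [ 0.4427 -0.0474  0.2499] toolx -1.27 q [-0.36  0.58  2.01  0.    0.56 -0.34] f [-0.6  4.3 -2.1] w 40.2 tilt [-0.002  0.002 -1.   ]
[ 7.3 -0.  -0.1] yaw 0.0  alt yaw -180.0
```

View pics/s40.png

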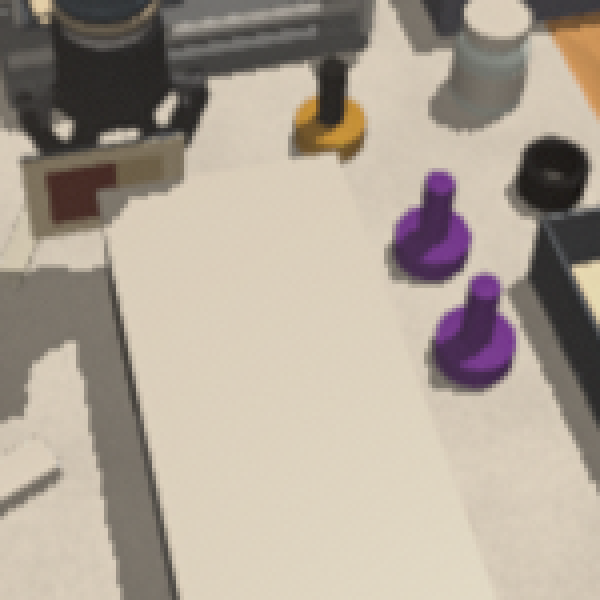

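>>> step_arm(translation=[[0,-1,0],[0,-2,0],[0,-2.7,0],[0,-2.7,0]], yaw=[0,0,0,0])

```text
time_s: 57.3
position: [0.4435, -0.0455, 0.2502]
ee_rot: [3.141, -0.034, 0.001]
ft_force: [-0.5, 1.2, -0.0]
width: 0.0404
```

Run:
```python
from h import *
go((.45,-.0475,.250,-1.3))
g=grab('side'); i=g['image'];cv2.imwrite('pics/s41.png',cv2.resize(i[205:260,205:265],None,fx=10,fy=10,interpolation=3))
```

```text
t 57.3 pos [ 0.4435 -0.0455  0.2502] toolx -1.25 q [-0.35  0.58  2.01 -0.    0.56 -0.33] f [-0.5  1.2 -0. ] w 40.4 tilt [ 0.001 -0.    -1.   ]
[6.6 1.8 0.2] yaw 0.1  alt yaw -179.9
```

View pics/s41.png

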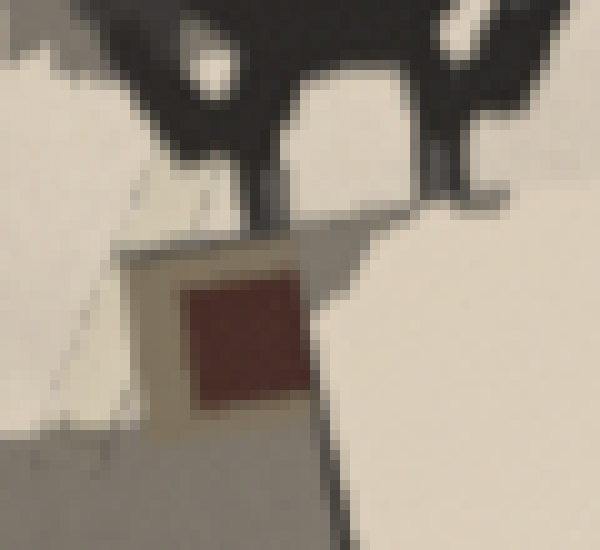

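>>> step_arm(translation=[[0,-4,0],[0,-11,0],[0,-20,-30],[0,-40,-80],[0,-50,-80],[0,-50,-80]], yaw=[0,0,5,15,25,35], gripper=50)

```text
time_s: 58.1
position: [0.444, 0.0059, 0.3308]
ee_rot: [-2.984, 0.983, -0.002]
ft_force: [0.7, 0.1, 0.0]
width: 0.0503
```

Run:
```python
from h import *
g=grab('side'); i=g['image'];cv2.imwrite('pics/s42.png',cv2.resize(i[205:265,205:275],None,fx=10,fy=10,interpolation=3))
go((.403,-.0595,.26,-91.3))
print(ray(g,(220,249),0),ray(g,(217.3,230),.096))
```

```text
t 58.15 pos [0.444  0.0056 0.3305] toolx -36.7 q [-0.24  0.41  1.95  0.    0.78  0.4 ] f [ 0.6 -1.  -0.9] w 50.3 tilt [ 0.001 -0.    -1.   ]
[ 6.  76.7 70.4] yaw 54.6  alt yaw -125.4
[ 3.75938484e-01 -5.40630048e-02  1.11022302e-16] [ 0.3760582  -0.06053327  0.096     ]
```

View pics/s42.png

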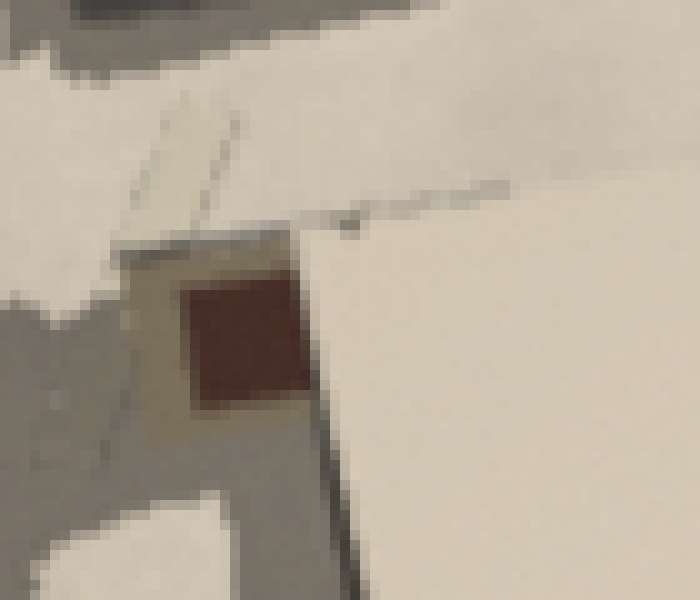

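>>> step_arm(translation=[[3,38,0],[6,76,0],[6,76,0],[6,76,0],[6,76,10],[6,76,30],[6,76,60],[6,76,70]], yaw=[10,20,30,40,50,54.5,54.5,54.5])

```text
time_s: 59.15
position: [0.4038, -0.0599, 0.2588]
ee_rot: [2.208, -2.233, -0.005]
ft_force: [0.5, -0.8, 0.7]
width: 0.0502
```

Run:
```python
from h import *
g=grab('side'); i=g['image'];cv2.imwrite('pics/s43.png',cv2.resize(i[170:270,185:305],None,fx=6,fy=6,interpolation=3))
go((.403,-.0595,.2235,-91.3))
```

```text
t 59.2 pos [ 0.4038 -0.0599  0.2584] toolx -90.67 q [-0.42  0.54  2.09  0.    0.51  1.16] f [ 0.2 -0.4 -0.9] w 50.2 tilt [-0.003  0.002 -1.   ]
[-0.4  0.7 34.9] yaw 0.6  alt yaw -179.4
```

View pics/s43.png

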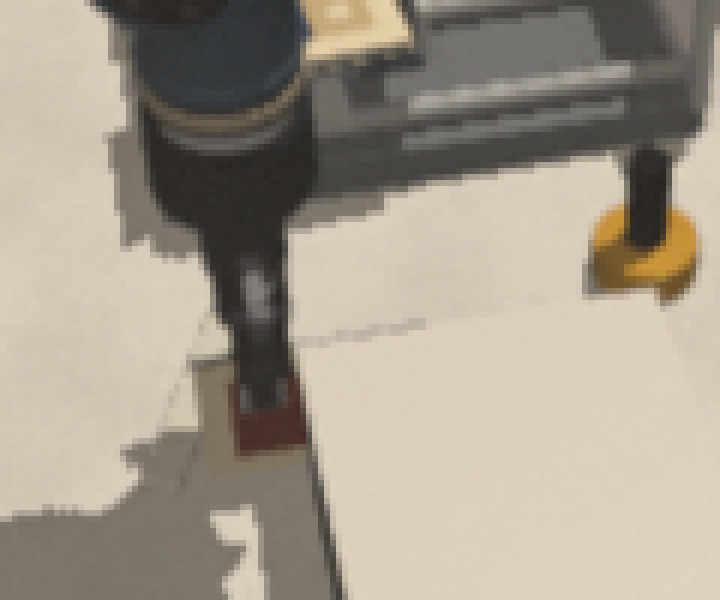

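>>> step_arm(translation=[[0,0,15],[0,0,28],[0,0,35],[0,0,35]], yaw=[0.5,0.5,0.5,0.5])

```text
time_s: 59.7
position: [0.4043, -0.0602, 0.2251]
ee_rot: [2.198, -2.245, -0.0]
ft_force: [-0.9, -1.3, -0.5]
width: 0.0504
```

>>> step_arm(translation=[[0,0,0],[0,0,0],[0,0,0],[0,0,0],[0,0,0],[0,0,0]], yaw=[0,0,0,0,0,0], gripper=0, force=60)

```text
time_s: 60.45
position: [0.4043, -0.0602, 0.2254]
ee_rot: [-2.197, 2.245, -0.001]
ft_force: [0.1, 0.8, 5.3]
width: 0.0043
```

>>> step_arm(translation=[[-5,0,0],[-5,0,-15],[-5,0,-50],[-5,0,-100],[-5,0,-150],[-5,0,-150]], yaw=[0,0,0,0,0,0])

```text
time_s: 61.2
position: [0.4051, -0.0554, 0.3781]
ee_rot: [-2.195, 2.243, -0.013]
ft_force: [0.0, -0.2, -1.3]
width: 0.0045
```

Run:
```python
from h import *
g=grab('side'); i=g['image'];cv2.imwrite('pics/s44.png',cv2.resize(i[110:250,165:305],None,fx=4.2,fy=4.2,interpolation=3))
go((.4315,.129,.375,-89.35))
```

```text
t 61.25 pos [ 0.4044 -0.0552  0.3763] toolx -91.24 q [-0.41  0.28  1.98 -0.    0.87  1.18] f [ 0.  -0.1 -0.8] w 4.5 tilt [ 0.004 -0.002 -1.   ]
[-184.7  -23.1    1.1] yaw -1.9  alt yaw 178.1
```

View pics/s44.png

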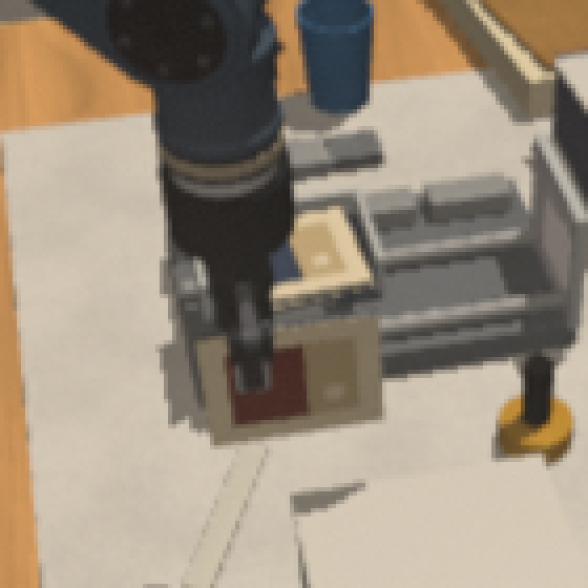

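>>> step_arm(translation=[[-40,-6,0],[-90,-12,0],[-140,-18,0],[-170,-23,0],[-185,-23,0],[-185,-23,0],[-185,-23,15]], yaw=[0,-1,-2,-2,-2,-2,-2])

```text
time_s: 62.12
position: [0.4315, 0.1285, 0.3599]
ee_rot: [-2.235, 2.207, -0.002]
ft_force: [-0.1, -0.3, -0.2]
width: 0.0043
```

Run:
```python
from h import *
g=grab('side'); i=g['image'];cv2.imwrite('pics/s45.png',cv2.resize(i[90:230,165:305],None,fx=4.2,fy=4.2,interpolation=3))
go((.4315,.1297,.337,-89.35))
```

```text
t 62.17 pos [0.4307 0.1281 0.3581] toolx -89.31 q [ 0.04  0.37  1.91 -0.    0.87  1.6 ] f [-1.2 -0.4 -1.8] w 4.4 tilt [-0.004 -0.001 -1.   ]
[-1.6 -0.9 21.1] yaw 0.0  alt yaw -180.0
```

View pics/s45.png

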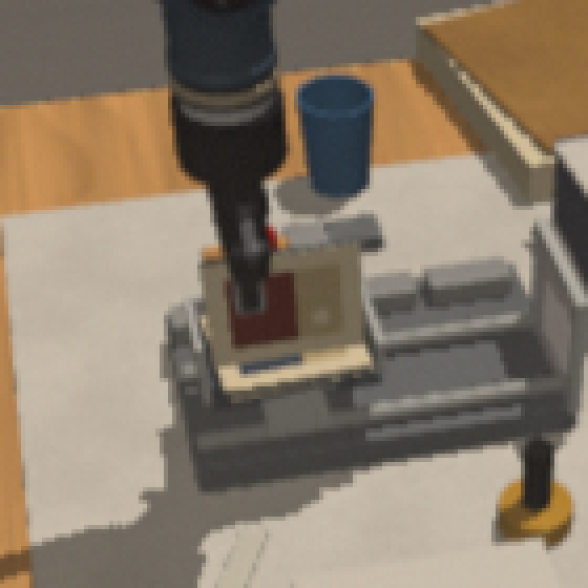

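>>> step_arm(translation=[[-2,0,10],[-2,0,18],[-2,0,22],[-2,0,23],[-2,0,23]], yaw=[0,0,0,0,0])

```text
time_s: 62.8
position: [0.4314, 0.1313, 0.3371]
ee_rot: [-2.236, 2.207, -0.0]
ft_force: [-0.2, 0.4, 0.5]
width: 0.0044
```

>>> step_arm(translation=[[0,0,1],[0,0,1.5],[0,0,1.5]], yaw=[0,0,0])

```text
time_s: 63.18
position: [0.4313, 0.1313, 0.3356]
ee_rot: [-2.236, 2.207, -0.0]
ft_force: [0.4, -0.0, -1.0]
width: 0.0042
```

>>> step_arm(translation=[[1.5,0,0],[1.5,0,1],[1.5,0,1]], yaw=[0,0,0])

```text
time_s: 63.55
position: [0.4314, 0.1297, 0.3354]
ee_rot: [-2.236, 2.206, -0.001]
ft_force: [-1.1, -0.5, 8.9]
width: 0.0042
```

>>> step_arm(translation=[[0,0,-0.5],[-4,0,-0.5],[-8,0,-0.5],[-14,0,-0.5],[-20,0,-1]], yaw=[0,0,0,0,0], gripper=14)

```text
time_s: 64.18
position: [0.431, 0.1502, 0.3354]
ee_rot: [2.236, -2.206, -0.0]
ft_force: [-0.2, 0.5, 0.1]
width: 0.0138
```

Run:
```python
from h import *
go((.418,.1285,.328,-89.35))
g=grab('side'); i=g['image'];cv2.imwrite('pics/s46.png',cv2.resize(i[130:230,185:305],None,fx=6,fy=6,interpolation=3))
```

```text
t 64.17 pos [0.431  0.1502 0.3354] toolx -89.24 q [0.09 0.42 1.92 0.   0.81 1.65] f [-0.2  0.5  0.1] w 13.8 tilt [-0. -0. -1.]
[21.6 13.3  7.4] yaw 0.1  alt yaw -179.9
```

View pics/s46.png

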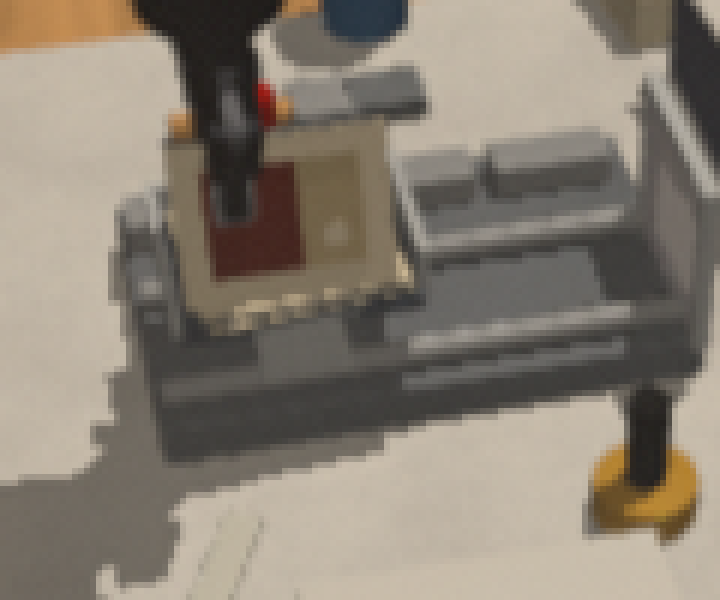

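>>> step_arm(translation=[[-4,0,0],[-9,0,5],[-14,0,11],[-19,0,17],[-24,0,23],[-28,0,29],[-30,0,34],[-30,0,36]], yaw=[0,0,0,0,0,0,0,0], gripper=85)

```text
time_s: 65.22
position: [0.4306, 0.1798, 0.2991]
ee_rot: [2.236, -2.206, -0.0]
ft_force: [0.1, 0.4, -0.0]
width: 0.0851
```

>>> step_arm(translation=[[0,0,-30],[0,0,-80],[40,-20,-90],[100,-60,-90],[160,-60,-90],[180,-60,-90]], yaw=[0,0,-10,-20,-30,-40])

```text
time_s: 65.97
position: [0.4936, -0.002, 0.3897]
ee_rot: [2.854, -1.312, 0.002]
ft_force: [0.2, 0.0, -0.2]
width: 0.0851
```

Run:
```python
from h import *
go((.463,.095,.30,0.65))
g=grab('side'); i=g['image'];cv2.imwrite('pics/s47.png',cv2.resize(i[130:230,185:305],None,fx=6,fy=6,interpolation=3))
g=grab('top'); i=g['image'];cv2.imwrite('pics/t47.png',cv2.resize(i[200:290,160:260],None,fx=7,fy=6.6,interpolation=3))
```

```text
t 65.97 pos [ 0.4936 -0.002   0.3897] toolx -49.38 q [-0.23  0.37  1.77 -0.    0.99  0.63] f [ 0.2  0.  -0.2] w 85.1 tilt [ 0.001 -0.001 -1.   ]
[-93.6 -39.9  89.6] yaw -50.0  alt yaw 130.0
```

View pics/s47.png

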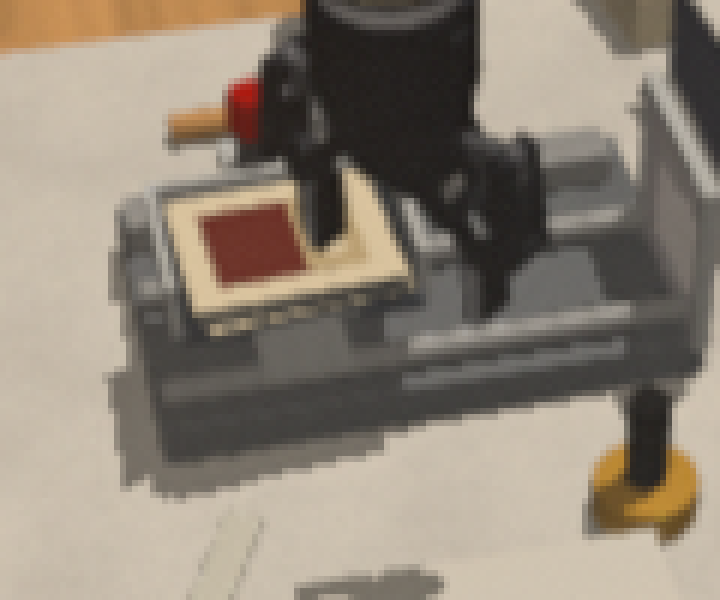

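View pics/t47.png

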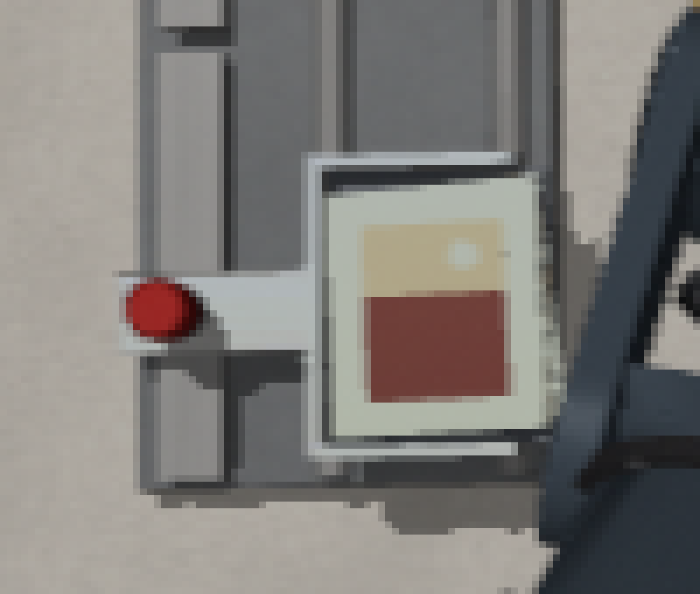

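>>> step_arm(translation=[[-45,-20,0],[-90,-38,0],[-90,-38,0],[-90,-38,0],[-90,-38,30],[-90,-38,60],[-90,-38,85]], yaw=[-10,-20,-30,-40,-50,-50,-50], gripper=40)

```text
time_s: 66.95
position: [0.4631, 0.0946, 0.3037]
ee_rot: [-3.141, -0.008, 0.001]
ft_force: [-0.1, 0.4, 0.4]
width: 0.0399
```

Run:
```python
from h import *
go((.463,.09,.2745,0.65),(.463,.1175,.2745,0.65))
g=grab('side'); i=g['image'];cv2.imwrite('pics/s48.png',cv2.resize(i[130:250,185:305],None,fx=5,fy=5,interpolation=3))
```

```text
t 66.95 pos [0.4631 0.0946 0.3037] toolx 0.31 q [-0.04  0.49  1.9   0.    0.74 -0.04] f [-0.1  0.4  0.4] w 39.9 tilt [-0.  0. -1.]
[-0.1  4.6 29.2] yaw -0.3  alt yaw 179.7
[  0.  -22.9  29.2] yaw -0.3  alt yaw 179.7
```

View pics/s48.png

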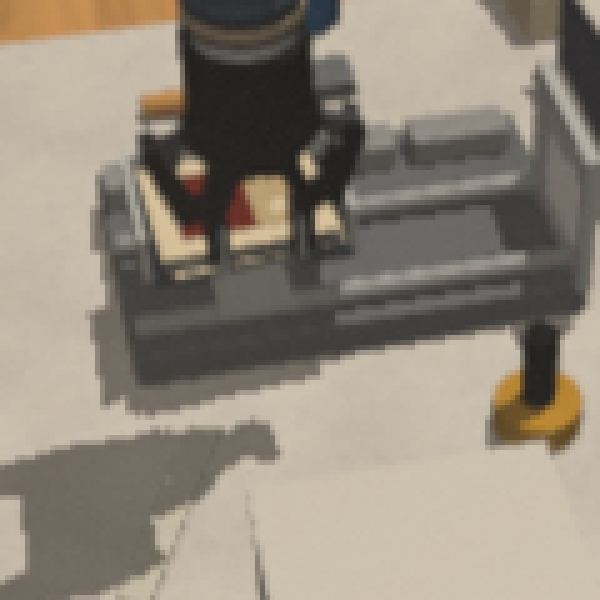

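>>> step_arm(translation=[[0,3,15],[0,3,27],[0,3,29],[0,0,29],[0,-5,29],[0,-10,29],[0,-15,29],[0,-18,29]], yaw=[0,0,0,0,0,0,0,0])

```text
time_s: 68.0
position: [0.4635, 0.1122, 0.2756]
ee_rot: [-3.142, -0.011, -0.0]
ft_force: [-0.0, 0.2, -0.4]
width: 0.0404
```

>>> step_arm(translation=[[0,-2,0],[0,-3.5,0],[0,-4.5,0],[0,-4.5,0]], yaw=[-0.3,-0.3,-0.3,-0.3])

```text
time_s: 68.5
position: [0.4632, 0.1161, 0.2754]
ee_rot: [3.141, 0.019, -0.002]
ft_force: [-0.5, -1.3, 1.9]
width: 0.0401
```

>>> step_arm(translation=[[0,-1,0],[0,-2,0],[0,-2,0]], yaw=[0,0,0])

```text
time_s: 68.88
position: [0.4632, 0.1182, 0.2755]
ee_rot: [3.141, 0.019, -0.001]
ft_force: [-1.1, -2.9, 1.5]
width: 0.0401
```

>>> step_arm(translation=[[0,10,0],[0,30,-20],[20,60,-70],[50,90,-110],[100,110,-120]], yaw=[0,0,0,0,0])

```text
time_s: 69.5
position: [0.5659, 0.0079, 0.3991]
ee_rot: [3.141, 0.016, 0.011]
ft_force: [1.1, 0.6, -0.7]
width: 0.0402
```

Run:
```python
from h import *
go((.63,.036,.30,0.65))
g=grab('side'); i=g['image'];cv2.imwrite('pics/s49.png',cv2.resize(i[130:230,185:305],None,fx=6,fy=6,interpolation=3))
f=grab('top'); i=f['image'];cv2.imwrite('pics/t49.png',cv2.resize(i[170:290,160:290],None,fx=5.8,fy=4.9,interpolation=3))
for n,g in(('s',g),('t',f)):
  for q in('weight','weight_knob'):
    for d in manip.tip_of(g,q)[:4]: print(n,q,'%.2f'%d['confidence'],w(g,d['location']))
```

```text
t 69.5 pos [0.5659 0.0079 0.3991] toolx 0.58 q [-0.18  0.45  1.59  0.    1.09 -0.19] f [ 1.1  0.6 -0.7] w 40.2 tilt [ 0.007 -0.    -1.   ]
[ 63.6 -27.5  99.6] yaw -0.1  alt yaw 179.9
s weight 0.87 [ 0.67545758 -0.20350151 -0.0020135 ]
s weight 0.75 [ 0.67368172 -0.10114649 -0.0015822 ]
s weight 0.67 [ 0.63024542  0.03457266 -0.002122  ]
s weight_knob 0.72 [0.63111366 0.03451737 0.06416777]
s weight_knob 0.55 [ 0.67249742 -0.10279441  0.06363959]
t weight 0.69 [ 0.67274064 -0.20031442 -0.00113911]
t weight 0.48 [ 0.67625303 -0.10113897 -0.00284309]
t weight_knob 0.59 [ 0.6756934  -0.2035203   0.06905964]
t weight_knob 0.58 [ 0.67590769 -0.10265468  0.06043569]
```

View pics/s49.png

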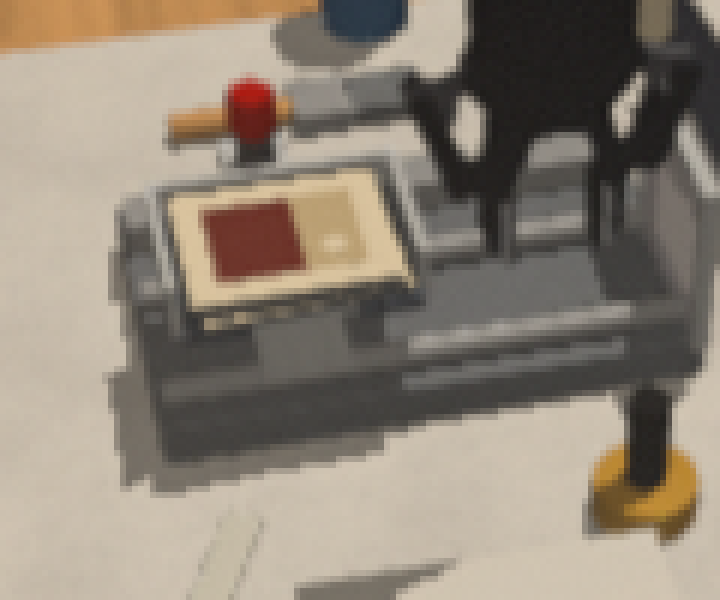

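View pics/t49.png

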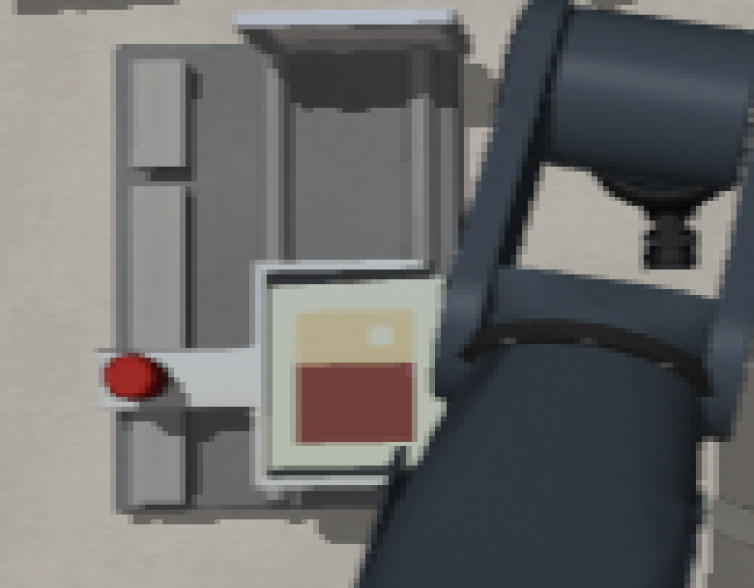

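>>> step_arm(translation=[[40,-18,30],[64,-28,80],[64,-28,90],[64,-28,90]], yaw=[0,0,0,0], gripper=60)

```text
time_s: 70.3
position: [0.6271, 0.0386, 0.3045]
ee_rot: [-3.141, -0.02, 0.007]
ft_force: [1.0, -0.2, 0.7]
width: 0.0599
```

Run:
```python
from h import *
go((.6305,.036,.219,0.65))
g=grab('side'); i=g['image'];cv2.imwrite('pics/s50.png',cv2.resize(i[130:240,245:345],None,fx=6,fy=5,interpolation=3))
```

```text
t 70.3 pos [0.6271 0.0386 0.3045] toolx 0.72 q [-0.12  0.65  1.51 -0.    0.98 -0.13] f [ 1.  -0.2  0.7] w 59.9 tilt [-0.004  0.    -1.   ]
[ 3.8  2.7 85.4] yaw 0.1  alt yaw -179.9
```

View pics/s50.png

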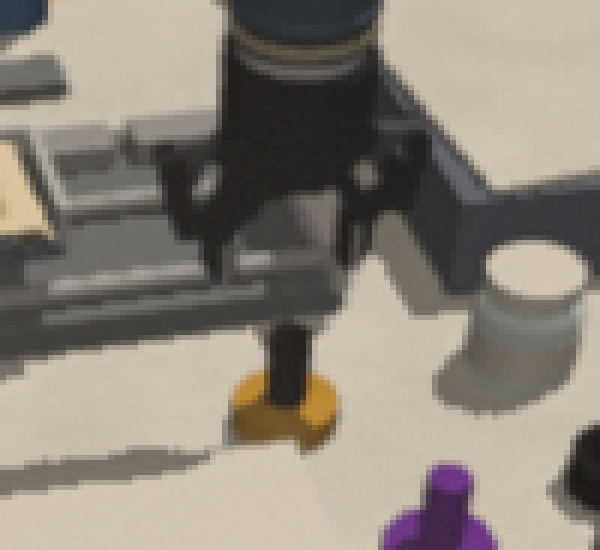

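>>> step_arm(translation=[[4,3,30],[4,3,60],[4,3,80],[4,3,86],[4,3,86],[4,3,86]], yaw=[0,0,0,0,0,0])

```text
time_s: 71.1
position: [0.633, 0.0352, 0.2207]
ee_rot: [3.141, 0.019, 0.004]
ft_force: [0.9, 0.7, -0.1]
width: 0.06
```

>>> step_arm(translation=[[0,0,0],[0,0,0],[0,0,0],[0,0,0],[0,0,0],[0,0,0]], yaw=[0,0,0,0,0,0], gripper=10, force=50)

```text
time_s: 71.85
position: [0.6324, 0.0353, 0.2199]
ee_rot: [-3.142, -0.019, 0.0]
ft_force: [-1.4, -0.6, 6.4]
width: 0.0231
```

>>> step_arm(translation=[[0,0,-10],[0,0,-50],[0,0,-110],[0,0,-165],[0,0,-165]], yaw=[0,0,0,0,0])

```text
time_s: 72.47
position: [0.634, 0.0352, 0.3898]
ee_rot: [3.14, 0.019, 0.019]
ft_force: [0.7, 0.7, -3.5]
width: 0.0228
```

Run:
```python
from h import *
go((.4635,.177,.385,0.65))
g=grab('side'); i=g['image'];cv2.imwrite('pics/s51.png',cv2.resize(i[80:240,225:345],None,fx=5,fy=3.7,interpolation=3))
```

```text
t 72.47 pos [0.634  0.0352 0.3898] toolx 0.69 q [-0.12  0.56  1.43  0.    1.15 -0.13] f [ 0.7  0.7 -3.5] w 22.8 tilt [ 0.012 -0.001 -1.   ]
[-168.9 -143.9    2.6] yaw 0.0  alt yaw -180.0
```

View pics/s51.png

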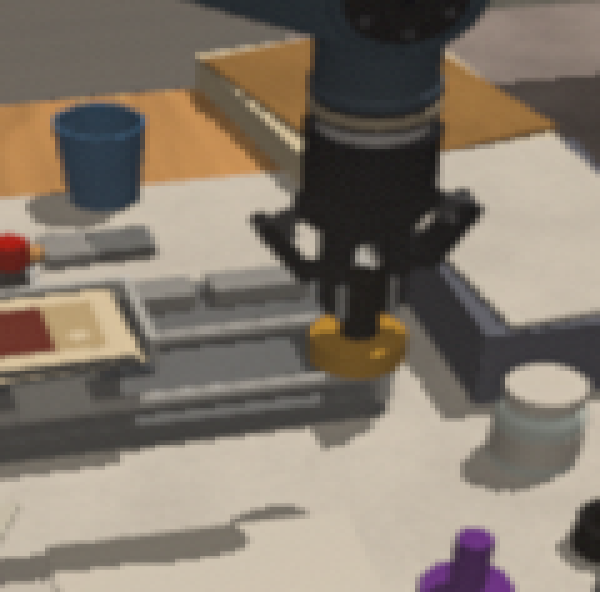

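>>> step_arm(translation=[[-45,-38,0],[-90,-76,0],[-130,-112,0],[-160,-136,0],[-169,-143,0],[-169,-143,25],[-169,-143,40],[-169,-143,40]], yaw=[0,0,0,0,0,0,0,0])

```text
time_s: 73.53
position: [0.4615, 0.1757, 0.3423]
ee_rot: [3.141, 0.018, -0.008]
ft_force: [0.5, -0.1, -3.7]
width: 0.0227
```

Run:
```python
from h import *
go((.4635,.177,.336,0.65))
g=grab('side'); i=g['image'];cv2.imwrite('pics/s52.png',cv2.resize(i[110:230,185:305],None,fx=5,fy=5,interpolation=3))
```

```text
t 73.53 pos [0.4615 0.1757 0.3423] toolx 0.66 q [ 0.14  0.45  1.82 -0.    0.88  0.13] f [ 0.5 -0.1 -3.7] w 22.7 tilt [-0.005 -0.001 -1.   ]
[ 2.  -1.3  6.2] yaw 0.0  alt yaw -180.0
```

View pics/s52.png

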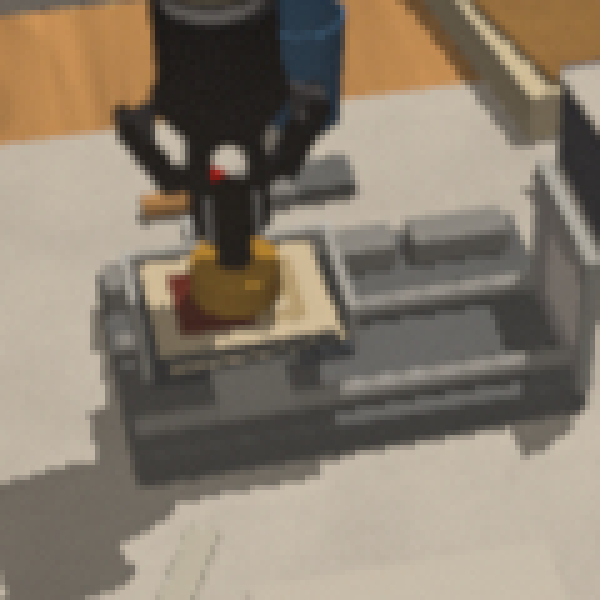

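>>> step_arm(translation=[[2,0,3],[2,0,5],[2,0,6],[2,0,6]], yaw=[0,0,0,0])

```text
time_s: 74.08
position: [0.4638, 0.1762, 0.3386]
ee_rot: [-3.142, -0.019, -0.0]
ft_force: [-0.1, 0.3, -3.7]
width: 0.0229
```

>>> step_arm(translation=[[0,0,0.7],[0,0,1.4],[0,0,1.4]], yaw=[0,0,0])

```text
time_s: 74.45
position: [0.4638, 0.1762, 0.3371]
ee_rot: [-3.142, -0.019, 0.0]
ft_force: [0.9, 0.6, -3.5]
width: 0.0229
```

>>> step_arm(translation=[[0,0,0.7],[0,0,1.5],[0,0,1.5]], yaw=[0,0,0])

```text
time_s: 74.82
position: [0.4638, 0.1762, 0.3355]
ee_rot: [3.142, 0.019, -0.0]
ft_force: [0.2, -0.3, -3.7]
width: 0.0226
```

>>> step_arm(translation=[[0,0,0.5],[0,0,1],[0,0,1]], yaw=[0,0,0])

```text
time_s: 75.2
position: [0.4638, 0.1763, 0.3349]
ee_rot: [-3.141, -0.019, -0.0]
ft_force: [0.0, 0.7, 0.7]
width: 0.0228
```

>>> step_arm(translation=[[0,0,0],[0,0,0],[0,0,0],[0,0,0]], yaw=[0,0,0,0], gripper=60)

```text
time_s: 75.7
position: [0.4639, 0.1762, 0.3346]
ee_rot: [-3.141, -0.019, -0.0]
ft_force: [-0.0, -0.1, -0.3]
width: 0.0594
```

>>> step_arm(translation=[[0,0,-30],[0,0,-80],[0,-60,-90],[0,-118,-90],[0,-118,-90]], yaw=[0,0,0,0,0])

```text
time_s: 76.32
position: [0.4619, 0.2973, 0.4249]
ee_rot: [-3.14, -0.027, -0.002]
ft_force: [-0.6, -0.5, -0.0]
width: 0.0598
```

Run:
```python
from h import *
go((.4622,.2953,.265,0),(.4622,.2953,.30,0))
g=grab('side'); i=g['image'];cv2.imwrite('pics/s53.png',cv2.resize(i[90:230,185:305],None,fx=5,fy=4.2,interpolation=3))
f=grab('top'); i=f['image'];cv2.imwrite('pics/t53.png',cv2.resize(i[170:290,160:290],None,fx=5.8,fy=4.9,interpolation=3))
```

```text
t 76.33 pos [0.4619 0.2973 0.4249] toolx 0.98 q [0.37 0.4  1.6  0.   1.14 0.35] f [-0.6 -0.5 -0. ] w 59.8 tilt [ 0.002  0.001 -1.   ]
[1.000e-01 2.300e+00 1.599e+02] yaw 1.0  alt yaw -179.0
[1.000e-01 2.200e+00 1.249e+02] yaw 1.0  alt yaw -179.0
```

View pics/s53.png

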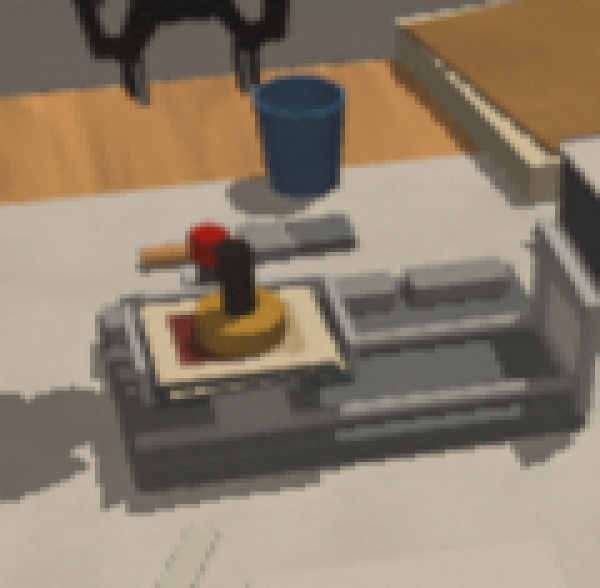

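View pics/t53.png

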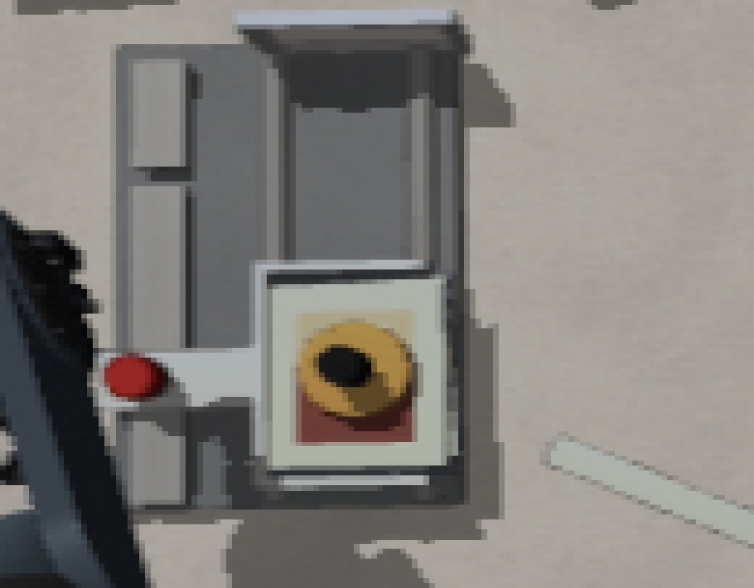

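>>> step_arm(translation=[[0,2,50],[0,2,100],[0,2,145],[0,2,160],[0,2,160],[0,2,160]], yaw=[1,1,1,1,1,1])

```text
time_s: 77.18
position: [0.4633, 0.2922, 0.2662]
ee_rot: [-3.14, 0.009, -0.005]
ft_force: [-0.3, -0.4, 0.5]
width: 0.0599
```

>>> step_arm(translation=[[0,0,0],[0,0,0],[0,0,0],[0,0,0],[0,0,0],[0,0,0]], yaw=[0,0,0,0,0,0], gripper=20, force=60)

```text
time_s: 77.92
position: [0.4614, 0.2924, 0.2661]
ee_rot: [-3.141, 0.008, 0.002]
ft_force: [-3.3, -0.8, 6.8]
width: 0.0282
```

>>> step_arm(translation=[[0,0,-8],[0,0,-14],[0,0,-19],[0,0,-19]], yaw=[0,0,0,0])

```text
time_s: 78.42
position: [0.4624, 0.2923, 0.2837]
ee_rot: [-3.141, 0.009, -0.0]
ft_force: [-1.2, 2.8, -6.8]
width: 0.0282
```

>>> step_arm(translation=[[4,0,0],[12,-0.2,0],[24,-0.3,0],[38,-0.5,0],[53,-0.6,0],[68,-0.8,0],[83,-1,0],[98,-1.1,0]], yaw=[0,0,0,0,0,0,0,0])

```text
time_s: 79.42
position: [0.5614, 0.2929, 0.2835]
ee_rot: [-3.141, 0.009, 0.0]
ft_force: [-2.0, 3.9, -7.5]
width: 0.028
```

>>> step_arm(translation=[[13,-0.1,0],[23,-0.3,0],[31,-0.4,0],[37,-0.4,0],[40,-0.5,0],[41.5,-0.5,0],[41.5,-0.5,0]], yaw=[0,0,0,0,0,0,0])

```text
time_s: 80.3
position: [0.6021, 0.2932, 0.2837]
ee_rot: [-3.141, 0.008, -0.001]
ft_force: [-0.2, 4.6, -7.3]
width: 0.0285
```

Run:
```python
from h import *
go((.602,.294,.265,0))
g=grab('side'); i=g['image'];cv2.imwrite('pics/s54.png',cv2.resize(i[90:230,205:345],None,fx=4.4,fy=4.2,interpolation=3))
```

```text
t 80.3 pos [0.6021 0.2932 0.2837] toolx -0.31 q [0.29 0.73 1.41 0.   1.   0.29] f [-0.2  4.6 -7.3] w 28.5 tilt [ 0.001  0.    -1.   ]
[-0.1 -0.8 18.7] yaw -0.3  alt yaw 179.7
```

View pics/s54.png

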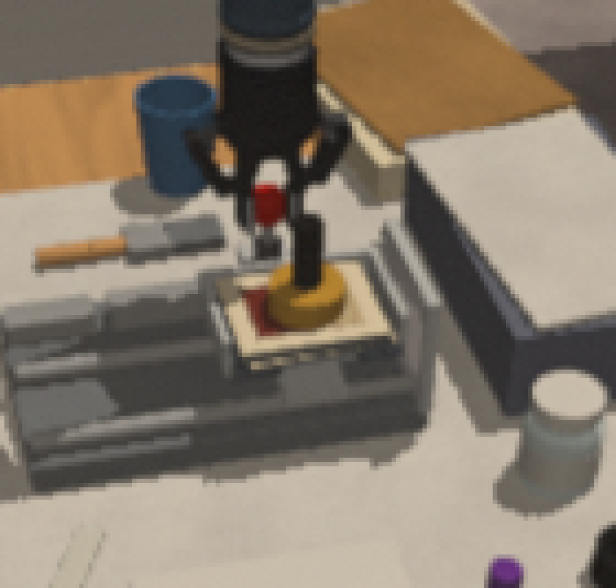

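>>> step_arm(translation=[[0,-1,4],[0,-1,10],[0,-1,15],[0,-1,18],[0,-1,18]], yaw=[0,0,0,0,0])

```text
time_s: 80.97
position: [0.6015, 0.2937, 0.2663]
ee_rot: [3.14, -0.008, -0.002]
ft_force: [-5.5, -0.3, 1.3]
width: 0.0279
```

>>> step_arm(translation=[[0,0,0],[0,0,0],[0,0,0],[0,0,0]], yaw=[0,0,0,0], gripper=60)

```text
time_s: 81.47
position: [0.6023, 0.2941, 0.2658]
ee_rot: [-3.141, 0.009, -0.002]
ft_force: [0.3, -0.2, 0.3]
width: 0.0596
```

>>> step_arm(translation=[[0,0,-50],[0,0,-100],[-40,0,-140],[-100,20,-150],[-100,20,-150]], yaw=[0,0,0,0,0])

```text
time_s: 82.1
position: [0.4966, 0.2736, 0.4156]
ee_rot: [3.14, -0.007, -0.01]
ft_force: [-0.3, 0.2, -0.4]
width: 0.0602
```

Run:
```python
from h import *
go((.602,.294,.265,0))
g=grab('side','s55f.png'); i=g['image'];cv2.imwrite('pics/s55.png',cv2.resize(i[90:230,205:345],None,fx=4.4,fy=4.2,interpolation=3))
f=grab('top','t55f.png')
for n,g in(('s',g),('t',f)):
  for q in('weight','plunger_knob','tray','mount_a','brush','folder_bone','loupe','jar'):
    for d in manip.tip_of(g,q)[:3]: print(n,q,'%.2f'%d['confidence'],w(g,d['location']))
```

```text
t 82.1 pos [0.4966 0.2736 0.4156] toolx -0.25 q [0.31 0.44 1.57 0.   1.14 0.31] f [-0.3  0.2 -0.4] w 60.2 tilt [-0.006 -0.002 -1.   ]
[106.3 -21.1 149.9] yaw -0.2  alt yaw 179.8
s weight 0.93 [ 6.75678643e-01 -1.01734627e-01 -6.19703208e-04]
s weight 0.69 [0.60718802 0.17998006 0.1139339 ]
s weight 0.59 [ 6.73754516e-01 -2.02733319e-01  6.72298835e-05]
s plunger_knob 0.66 [0.60790031 0.30138349 0.11684255]
s plunger_knob 0.48 [0.3813282  0.01286752 0.00317927]
s plunger_knob 0.38 [0.60325211 0.17901963 0.11197529]
s tray 0.85 [0.60984994 0.17513782 0.09878211]
s tray 0.52 [ 0.32945105 -0.22816072 -0.00123973]
s mount_a 0.72 [0.60439795 0.17962336 0.11424741]
s mount_a 0.56 [0.60431238 0.17679216 0.10248191]
s mount_a 0.40 [0.60476328 0.17767978 0.10693038]
s brush 0.80 [ 0.50396021  0.43180623 -0.00470931]
s folder_bone 0.53 [0.38093916 0.01297188 0.00331252]
s folder_bone 0.36 [0.60450474 0.17645484 0.10878582]
s loupe 0.57 [ 7.91868036e-01 -5.80956858e-02 -7.08368320e-04]
s jar 0.72 [ 0.78031874  0.05646903 -0.00220149]
s jar 0.64 [ 0.50165929  0.43436206 -0.00097119]
t weight 0.87 [0.60197658 0.17920889 0.11385886]
t weight 0.79 [ 0.67434329 -0.10122471 -0.00115325]
t weight 0.56 [ 0.67304263 -0.20261686 -0.00141765]
t plunger_knob 0.64 [0.60396375 0.29872417 0.10956354]
t mount_a 0.78 [0.5965412  0.17901038 0.10949914]
t mount_a 0.52 [0.60681765 0.17860329 0.18026381]
t brush 0.69 [ 5.05833197e-01  4.29078007e-01 -2.80545603e-04]
t loupe 0.60 [ 7.93183247e-01 -6.61108756e-02 -6.12283697e-04]
t jar 0.65 [7.80240600e-01 5.80701701e-02 2.21852919e-04]
t jar 0.58 [ 5.06278530e-01  4.32671995e-01 -2.10360316e-04]
```

View pics/s55.png

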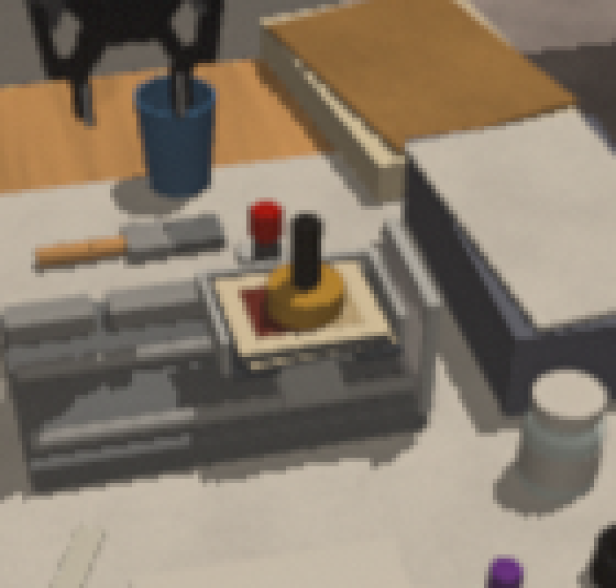

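View pics/t55f.png

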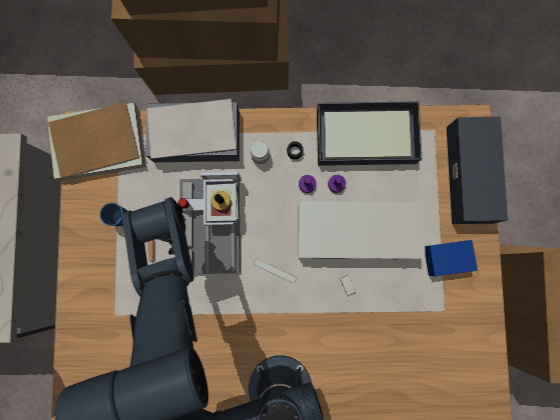

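Run:
```python
import cv2,numpy as np
for n in('side0','s55f','top0','t55f'):
    i=cv2.imread(f'pics/{n}.png').astype(int)
    m=(i[...,2]>120)&(i[...,1]<60)&(i[...,0]<60); 
    m[:, :160]=0; m[:,300:]=0
    ys,xs=np.nonzero(m); print(n,len(xs),xs.min() if len(xs) else 0,xs.max(),ys.min(),ys.max(),xs.mean().round(2),ys.mean().round(2))
```

```text
side0 19 262 267 139 142 264.68 140.26
s55f 17 262 268 139 141 265.0 140.0
top0 48 178 185 199 206 181.65 202.35
t55f 42 178 185 199 205 181.9 201.76
```

```bash
python3 -c "
from cell import manip
print(manip.hand_in())"
```

```text
the job is handed in; nothing more can be done
None
```

The job is done and handed in at about 82 s of the 210 s allowed. All three prints are stacked picture side up in the tray, flat and between the fences. The brass weight stands on top, and the carriage is back at the screen with the plunger home.

**How the prints were turned:** the tool can only point straight down, so I could not reach under them.
- I slid each print to the panel's front-left corner and pressed its overhang down over the left edge.
- It then dropped upright against the panel's side, its lower edge on the table.
- I gripped the end sticking out past the panel's front, stood it in the tray and laid it over.
- At the end I pushed the stack square against the back fence.

**Last checks:**
- **Plunger and carriage:** the red knob is within 1 pixel of its place in the first pictures in both cameras. With the pin lifted it would show about 5 pixels higher.
- **Weight:** it reads x ≈ 0.604, y ≈ 0.180, z ≈ 0.114 m, upright at the middle of the stack. It was knocked a few centimetres aside during the run, so I found it again before gripping it.
- **Other things:** the purple look-alikes still read where they started. The rest of the bystanders look unmoved in the pictures, and I never touched them.

**Loose ends:**
- The lower one or two prints seem to stick out 1–3 mm on the tray's open side.
- The two cameras disagreed by 2–8 mm on some positions, such as the tray's x.

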